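# Unbar a crate of tins, line them up and measure the row

### The job

Lift the locking bar straight up and level out of the crate's two open brackets and lay it aside, then stand every tin from the crate upright in one row along the white line of the measuring gauge: the first against its steel stop, each next one close to the last with no gap over 10 mm. When the row stands, pull the gauge's sprung blade out until the far face of its black tab is level with the far side of the last tin, hold it there still for two seconds, and let it go fully home; also put the bar back in both brackets of the empty crate, and leave the pans, cup and carton beside the work alone.

Things in the scene. Friction and masses are not known exactly. Their poses are not given: they have to be found in the camera images.
- crate: Fixed open plywood crate, 320 (x) by 120 mm (y), walls 30 mm high, 6 mm thick, inner floor at z = 6 mm. Outside each end (x = -166 and +166 mm) a dark steel post, 12 mm along x, 62 mm wide, with an open-topped U bracket: slot 32 mm wide across y, slot floor at z = 96 mm, cheeks up to z = 120 mm. Origin: centre of the underside, on the table; z up.
- bar: Loose wooden locking bar 380 (x) by 24 (y) by 30 mm (z), 0.25 to 0.5 kg. Origin: centre of the underside. Starts in both brackets over the tins (underside at z = 96 mm, along the crate's x); put back, its middle must be within 15 mm of the crate's middle. While off, it may lie anywhere on the table.
- bar_end_a (a point): Point on the underside of the bar, 166 mm from its middle towards its -x end (over one bracket).
- bar_end_b (a point): Point on the underside of the bar, 166 mm from its middle towards its +x end (over the other bracket).
- tin1: Loose closed round aluminium tin, 56 mm diameter, 75 mm high, about 0.11 to 0.22 kg; one of up to four alike (2 to 4 are there, the others are absent), standing in the crate under the bar at the start. Origin: centre of its underside; z along its axis, up.
- tin2: Loose closed round aluminium tin, 56 mm diameter, 75 mm high, about 0.11 to 0.22 kg; one of up to four alike (2 to 4 are there, the others are absent), standing in the crate under the bar at the start. Origin: centre of its underside; z along its axis, up.
- tin3: Loose closed round aluminium tin, 56 mm diameter, 75 mm high, about 0.11 to 0.22 kg; one of up to four alike (2 to 4 are there, the others are absent), standing in the crate under the bar at the start. Origin: centre of its underside; z along its axis, up.
- tin4: Loose closed round aluminium tin, 56 mm diameter, 75 mm high, about 0.11 to 0.22 kg; one of up to four alike (2 to 4 are there, the others are absent), standing in the crate under the bar at the start. Origin: centre of its underside; z along its axis, up.
- gauge: Fixed measuring gauge; its x is the pull direction, z up; origin on the table under the blade's line, in the plane of the stop's face. Grey spring housing 75 x 56 mm, 60 high, at x = -100 to -25 mm. Steel stop plate 12 mm thick, 50 high, its face at x = 0, y = -36 to -116 mm. A rail 24 mm wide, 4 high runs under the blade to x = 335 mm. Beside it lies a flat black strip with a white line.
- row_start (a point): Start of the white line, on the table at the foot of the stop's face (gauge x = 0, y = -75 mm); axes as the gauge's. The line runs along x to 310 mm. The tins stand on the table (the strip has no thickness) with their centres on the line, the first with its side at the stop, so its centre at x = 28 mm or slightly more.
- blade (a joint): How far the sprung blade is pulled out, m: 0 home, 0.24 at most. The spring pulls it home with 3 N at 0, 9 N at 0.24; let go, it runs back. The blade is flat and yellow, its tail runs out behind the housing. On its pull end stands a black tab, 14 mm thick along x, 22 wide along y, 8 to 72 mm above the table; with the blade home its middle is at gauge x = 57 mm, its far face at 64 mm.
- blade_end (a point): Centre line of the far face (+x) of the tab, 50 mm above the table; at gauge x = 64 mm + joint value, y = 0; axes as the gauge's.
- pans: Bystander: stack of five round aluminium cake pans, 132 mm across, 55 mm high. Origin: centre of the underside.
- cups: Bystander: white ceramic cup, 72 mm across, 70 mm high. Origin: centre of the underside.
- carton: Bystander: closed cardboard carton 120 x 160 x 70 mm high. Origin: centre of the underside.
Not all that is in view belongs to the job. What is shaped like the tin4 but green is not meant.

How it is judged (in metres and radians):
On the way, in this order (a step that is already met when the one before it is completed fails the run):
1. the bar is held level above the crate, both ends clear of the brackets together (z of each of bar_end_a, bar_end_b in the frame of crate above 0.122 m and horizontal distance between bar and crate below 0.035 m and angle between bar's own z axis and vertical below 0.12 rad and contact force between bar and crate below 0.1 N), for 0.1 s.
2. every tin stands released and upright in the row, the first at the stop, the others close behind one another on the line (y of tin1 in the frame of gauge between -0.087 and -0.063 m and y of tin2 in the frame of gauge between -0.087 and -0.063 m and y of tin3 in the frame of gauge between -0.087 and -0.063 m and y of tin4 in the frame of gauge between -0.087 and -0.063 m and height (world z) of tin1 between -0.006 and 0.006 m and height (world z) of tin2 between -0.006 and 0.006 m and height (world z) of tin3 between -0.006 and 0.006 m and height (world z) of tin4 between -0.006 and 0.006 m and angle between each of tin1, tin2, tin3, tin4's own z axis and vertical below 0.1 rad and linear speed of each of tin1, tin2, tin3, tin4 below 0.03 m/s and (x of tin1 in the frame of gauge between 0.024 and 0.04 m or x of tin2 in the frame of gauge between 0.024 and 0.04 m or x of tin3 in the frame of gauge between 0.024 and 0.04 m or x of tin4 in the frame of gauge between 0.024 and 0.04 m) and (horizontal distance between tin1 and tin2 below 0.068 m or horizontal distance between tin1 and tin3 below 0.068 m or horizontal distance between tin1 and tin4 below 0.068 m) and (horizontal distance between tin2 and tin1 below 0.068 m or horizontal distance between tin2 and tin3 below 0.068 m or horizontal distance between tin2 and tin4 below 0.068 m) and (horizontal distance between tin3 and tin1 below 0.068 m or horizontal distance between tin3 and tin2 below 0.068 m or horizontal distance between tin3 and tin4 below 0.068 m) and (horizontal distance between tin4 and tin1 below 0.068 m or horizontal distance between tin4 and tin2 below 0.068 m or horizontal distance between tin4 and tin3 below 0.068 m) and (x of each of tin1, tin2, tin3, tin4 in the frame of gauge below 0.123 m or (horizontal distance between tin1 and tin2 below 0.068 m and x of tin1 in the frame of gauge below 0.123 m and x of tin2 in the frame of gauge above 0.123 m) or (horizontal distance between tin1 and tin3 below 0.068 m and x of tin1 in the frame of gauge below 0.123 m and x of tin3 in the frame of gauge above 0.123 m) or (horizontal distance between tin1 and tin4 below 0.068 m and x of tin1 in the frame of gauge below 0.123 m and x of tin4 in the frame of gauge above 0.123 m) or (horizontal distance between tin2 and tin1 below 0.068 m and x of tin2 in the frame of gauge below 0.123 m and x of tin1 in the frame of gauge above 0.123 m) or (horizontal distance between tin2 and tin3 below 0.068 m and x of tin2 in the frame of gauge below 0.123 m and x of tin3 in the frame of gauge above 0.123 m) or (horizontal distance between tin2 and tin4 below 0.068 m and x of tin2 in the frame of gauge below 0.123 m and x of tin4 in the frame of gauge above 0.123 m) or (horizontal distance between tin3 and tin1 below 0.068 m and x of tin3 in the frame of gauge below 0.123 m and x of tin1 in the frame of gauge above 0.123 m) or (horizontal distance between tin3 and tin2 below 0.068 m and x of tin3 in the frame of gauge below 0.123 m and x of tin2 in the frame of gauge above 0.123 m) or (horizontal distance between tin3 and tin4 below 0.068 m and x of tin3 in the frame of gauge below 0.123 m and x of tin4 in the frame of gauge above 0.123 m) or (horizontal distance between tin4 and tin1 below 0.068 m and x of tin4 in the frame of gauge below 0.123 m and x of tin1 in the frame of gauge above 0.123 m) or (horizontal distance between tin4 and tin2 below 0.068 m and x of tin4 in the frame of gauge below 0.123 m and x of tin2 in the frame of gauge above 0.123 m) or (horizontal distance between tin4 and tin3 below 0.068 m and x of tin4 in the frame of gauge below 0.123 m and x of tin3 in the frame of gauge above 0.123 m)) and contact force between each of tin1, tin2, tin3, tin4 and the fingers below 0.1 N), for 0.3 s.
3. with the row standing, the blade's tab is held level with the far side of the last tin (within 8 mm) for 1.5 s (y of tin1 in the frame of gauge between -0.087 and -0.063 m and y of tin2 in the frame of gauge between -0.087 and -0.063 m and y of tin3 in the frame of gauge between -0.087 and -0.063 m and y of tin4 in the frame of gauge between -0.087 and -0.063 m and x of each of tin1, tin2, tin3, tin4 in the frame of blade_end below -0.02 m and x of any of tin1, tin2, tin3, tin4 in the frame of blade_end above -0.036 m), for 1.5 s.
At the end, for the whole second after the job is handed in: All tins stand upright on the table at rest, centres within 12 mm of the white line, the first no more than 12 mm from the stop and each next no more than 12 mm from the one before; the bar lies at rest in both brackets, its middle within 18 mm of the crate's; the blade is home (within 6 mm) (y of tin1 in the frame of gauge between -0.087 and -0.063 m and y of tin2 in the frame of gauge between -0.087 and -0.063 m and y of tin3 in the frame of gauge between -0.087 and -0.063 m and y of tin4 in the frame of gauge between -0.087 and -0.063 m and height (world z) of tin1 between -0.006 and 0.006 m and height (world z) of tin2 between -0.006 and 0.006 m and height (world z) of tin3 between -0.006 and 0.006 m and height (world z) of tin4 between -0.006 and 0.006 m and angle between each of tin1, tin2, tin3, tin4's own z axis and vertical below 0.1 rad and linear speed of each of tin1, tin2, tin3, tin4, bar below 0.03 m/s and (x of tin1 in the frame of gauge between 0.024 and 0.04 m or x of tin2 in the frame of gauge between 0.024 and 0.04 m or x of tin3 in the frame of gauge between 0.024 and 0.04 m or x of tin4 in the frame of gauge between 0.024 and 0.04 m) and (horizontal distance between tin1 and tin2 below 0.068 m or horizontal distance between tin1 and tin3 below 0.068 m or horizontal distance between tin1 and tin4 below 0.068 m) and (horizontal distance between tin2 and tin1 below 0.068 m or horizontal distance between tin2 and tin3 below 0.068 m or horizontal distance between tin2 and tin4 below 0.068 m) and (horizontal distance between tin3 and tin1 below 0.068 m or horizontal distance between tin3 and tin2 below 0.068 m or horizontal distance between tin3 and tin4 below 0.068 m) and (horizontal distance between tin4 and tin1 below 0.068 m or horizontal distance between tin4 and tin2 below 0.068 m or horizontal distance between tin4 and tin3 below 0.068 m) and (x of each of tin1, tin2, tin3, tin4 in the frame of gauge below 0.123 m or (horizontal distance between tin1 and tin2 below 0.068 m and x of tin1 in the frame of gauge below 0.123 m and x of tin2 in the frame of gauge above 0.123 m) or (horizontal distance between tin1 and tin3 below 0.068 m and x of tin1 in the frame of gauge below 0.123 m and x of tin3 in the frame of gauge above 0.123 m) or (horizontal distance between tin1 and tin4 below 0.068 m and x of tin1 in the frame of gauge below 0.123 m and x of tin4 in the frame of gauge above 0.123 m) or (horizontal distance between tin2 and tin1 below 0.068 m and x of tin2 in the frame of gauge below 0.123 m and x of tin1 in the frame of gauge above 0.123 m) or (horizontal distance between tin2 and tin3 below 0.068 m and x of tin2 in the frame of gauge below 0.123 m and x of tin3 in the frame of gauge above 0.123 m) or (horizontal distance between tin2 and tin4 below 0.068 m and x of tin2 in the frame of gauge below 0.123 m and x of tin4 in the frame of gauge above 0.123 m) or (horizontal distance between tin3 and tin1 below 0.068 m and x of tin3 in the frame of gauge below 0.123 m and x of tin1 in the frame of gauge above 0.123 m) or (horizontal distance between tin3 and tin2 below 0.068 m and x of tin3 in the frame of gauge below 0.123 m and x of tin2 in the frame of gauge above 0.123 m) or (horizontal distance between tin3 and tin4 below 0.068 m and x of tin3 in the frame of gauge below 0.123 m and x of tin4 in the frame of gauge above 0.123 m) or (horizontal distance between tin4 and tin1 below 0.068 m and x of tin4 in the frame of gauge below 0.123 m and x of tin1 in the frame of gauge above 0.123 m) or (horizontal distance between tin4 and tin2 below 0.068 m and x of tin4 in the frame of gauge below 0.123 m and x of tin2 in the frame of gauge above 0.123 m) or (horizontal distance between tin4 and tin3 below 0.068 m and x of tin4 in the frame of gauge below 0.123 m and x of tin3 in the frame of gauge above 0.123 m)) and z of bar in the frame of crate between 0.091 and 0.101 m and y of bar in the frame of crate between -0.008 and 0.008 m and x of bar in the frame of crate between -0.018 and 0.018 m and angle between the x axis of bar and the x axis of crate, either way round below 0.06 rad and value of joint blade below 0.006 m); the robot touches nothing.
It fails at once if the pans, the cup or the carton are moved by more than 30 mm (distance of any of pans, cups, carton from where it was at the start of the episode above 0.03 m).
Of tin1, tin2, tin3, tin4 only 2 to 4 are there at a start; the rules pass over those that are not, and their reading is None.
At some moment in a run one of tin1, tin2, tin3, tin4 may be knocked a few centimetres aside while the robot is not near it.
It also fails if it takes over 210 s, if anything falls off the work surface, if the arm or the gripper's body presses on something with over 40 N, if the wrist force passes 120 N, or if a joint passes its speed limit or range.

### The arm

A 6-joint arm with a two-finger parallel gripper is mounted at the origin on the work surface. World frame = base frame: x ahead of the robot, y to its left, z up, the work surface at z = 0. Lengths are in mm, angles in rad, forces in N, time in s.
With the tool pointing down it reaches from about 350 to 975 mm from the base axis. Payload 7.1 kg.
Tool frame: the origin (TCP) lies between the finger pads; the fingertips stand 8 mm ahead of it and the grasp point (between the pads) lies 11 mm behind it (ctrl.tips_ahead is the distance from the TCP to the fingertips, in mm); y points along the fingers, z is the direction in which the jaws open and shut, and the axes are right-handed (so a half turn about y gives the same grasp; the last joint's range is limited). The gripper opens to 88 mm and grips with 3 to 60 N. Pads are 20 mm wide; open, the fingers measure 115 mm over their backs; the gripper's body (75 mm by 178 mm) begins 61 mm behind the grasp point.
Start: joints at [-1.261, 0.423, 1.63, -0, 1.089, -0.019], TCP at [201.834, -591.496, 230.675] pointing down, gripper open.
Joint ranges: [-3, 3], [-0.9, 2.11], [0.09, 2.58], [-1.31, 4.45], [0.11, 2.69], [-2.54, 2.54]. Speed limits (rad/s): [2.39, 2.39, 3.01, 3.14, 3.14, 3.14].

### API

Orientations are given as a rotation vector (axis times angle).
In Python, from workcell import ctrl gives the robot as it stands.
- The arm moves only by the shell command python3 -m creep 'ROWS'. ROWS is JSON, a list of rows, each an object of numbers: "tx", "ty", "tz": the shift along the world's x, y, z in mm; "rx", "ry", "rz": the turn, a rotation vector about the world's x, y, z in rad; "fingers": the closure in counts, from 0 (fully open) to 255 (shut). A call has 1 to 10 rows; each row is the pose to reach, as a shift and turn from the pose commanded when the call began; what a row does not reach only later rows make up. A row lasts 1/8 s, in which the tool goes at most 62.5 mm and 10.7 degrees, less where a joint would pass 70% of its speed; a pose out of reach is approached as far as the arm can. A call with a gripper value outside its range is refused whole. The fingers move at their own pace and stop on an object; the grip force is fixed at half the most. Time passes only in rows, so rows that repeat a pose let the fingers close. It gives the time, the measured TCP pose, the force and the opening at its end, in the units of the state.
- ctrl.get_obs(): the state, without advancing time (a new reading comes with each control period).
- ctrl.get_image(name): name is "scene" or "top"; returns a dict with "pixels" (400x640x3 uint8, blue, green, red), "intrinsics" (3x3 intrinsics, pixels), "rvec" (rotation vector, rad) and "tvec" (3), from world to camera coordinates, as OpenCV has them. Camera axes: x right, y down, z forward; pixel columns grow to the right and rows downward; lengths in mm; the calibration is good to about 2 mm. A picture is of the moment at which its call begins. There is no depth.
- ctrl.close_job(): hands the job in, once; it reports no verdict.
The state is a dict: "t": time; "qpos": joint angles; "qvel": joint speeds; "joint_torque": joint torques, N m; "ee_pos": TCP position; "orientation": TCP orientation; "ft_force": force on the tool from outside, world axes, zero at the start; "moment": the same for the moment, N m; "width": finger opening in mm.
Only numpy, scipy, OpenCV 4.12 (cv2) and the standard library are available. Lean on these libraries where they do the work, as an engineer would, in place of code of your own. Each camera call takes 0.05 s, during which the arm holds its last target.

## Working session

There is one attempt and no reset: what is moved stays moved. The work goes in short steps, Python scripts to look and compute and a shell command to move; the robot and the scene stay as the last step left them, time stands still between calls to the robot, and variables do not carry over. Pictures are saved under pics/ and viewed, and the job is handed in when it is done.

```bash
ls; mkdir -p pics; cat > h.py <<'E'
import numpy as np, cv2
from workcell import ctrl
def snap(n,tag):
    im=ctrl.get_image(n); cv2.imwrite(f'pics/{tag}_{n}.png',im['pixels']); return im
def cam(im):
    K=np.array(im['intrinsics'],float);R,_=cv2.Rodrigues(np.array(im['rvec'],float));t=np.array(im['tvec'],float).ravel()
    return K,R,t
def ray(im,u,v):
    K,R,t=cam(im);d=R.T@np.linalg.inv(K)@np.array([u,v,1.]);return -R.T@t,d
def onz(im,u,v,z):
    c,d=ray(im,u,v);return c+d*(z-c[2])/d[2]
def proj(im,p):
    K,R,t=cam(im);q=K@(R@np.array(p,float)+t);return q[:2]/q[2]
def tri(im1,p1,im2,p2):
    c1,d1=ray(im1,*p1);c2,d2=ray(im2,*p2)
    A=np.stack([d1,-d2],1);s=np.linalg.lstsq(A,c2-c1,rcond=None)[0]
    a=c1+d1*s[0];b=c2+d2*s[1];return (a+b)/2,np.linalg.norm(a-b)
E
python3 - <<'E'
from h import *
for n in ('scene','top'):
    im=snap(n,'a');K,R,t=cam(im);print(n,K.tolist(),(-R.T@t).round(),R[2].round(3))
o=ctrl.get_obs();print(o)
E
```

```text
pics
scene [[374.76706599585543, 0.0, 320.5018433291742], [0.0, 374.76706599585543, 199.9189663937598], [0.0, 0.0, 1.0]] [ 954. -369.  850.] [-0.482  0.312 -0.819]
top [[503.40757148366873, 0.0, 317.9700063418471], [0.0, 503.40757148366873, 202.51805974452188], [0.0, 0.0, 1.0]] [ 432.  -72. 1586.] [ 0.068 -0.007 -0.998]
{'t': 0.1, 'qpos': array([-1.26099310e+00,  4.23761371e-01,  1.63059701e+00, -2.10251839e-05,
        1.08858301e+00, -1.89974116e-02]), 'qvel': array([-6.37281779e-04, -3.17848539e-03, -2.53641014e-03,  1.50462624e-05,
       -1.25205432e-03,  6.66485944e-04]), 'joint_torque': array([-1.33898699e-03, -5.45615995e+01, -2.74322677e+01,  6.43461384e-02,
        1.87593367e-02, -4.82015814e-07]), 'ee_pos': array([ 201.69167487, -591.05437178,  229.98782968]), 'orientation': array([-0.3392409 ,  2.04486366, -2.04210494]), 'ft_force': array([-0.423502  ,  0.67519801, -0.60570921]), 'moment': array([0.01446482, 0.0061709 , 0.00930941]), 'width': 87.65893929032644}
```

View pics/a_scene.png

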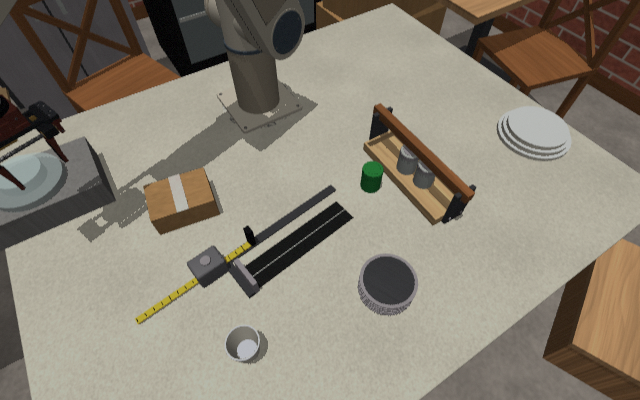

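View pics/a_top.png

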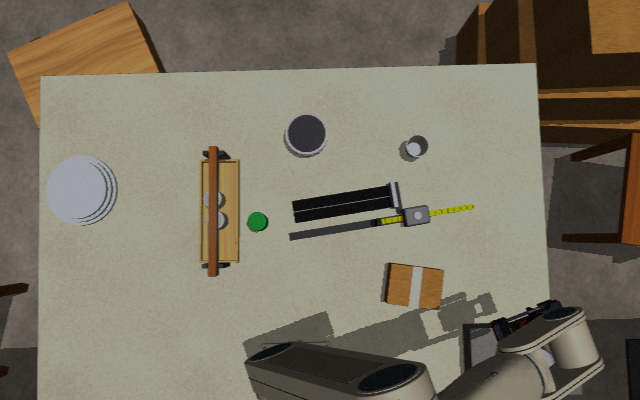

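The scene shows the bar on the crate from (378,108) to (472,196) with tins under it. The green decoy is at (372,177), the gauge runs (140,320) to (350,205), and the pans are at (388,282). In the top view +y is left and +x is up. I'll zoom in next.

```bash
python3 - <<'E'
import cv2
a=cv2.imread('pics/a_scene.png');b=cv2.imread('pics/a_top.png')
cv2.imwrite('pics/z1.png',cv2.resize(a[90:230,350:490],None,fx=4.2,fy=4.2,interpolation=cv2.INTER_CUBIC))
cv2.imwrite('pics/z2.png',cv2.resize(b[140:285,185:275],None,fx=4,fy=4,interpolation=cv2.INTER_CUBIC))
cv2.imwrite('pics/z3.png',cv2.resize(b[170:250,280:480],None,fx=4,fy=4,interpolation=cv2.INTER_CUBIC))
cv2.imwrite('pics/z4.png',cv2.resize(a[180:330,130:360],None,fx=3.4,fy=3.4,interpolation=cv2.INTER_CUBIC))
E
```

```text
(no output)
```

View pics/z1.png

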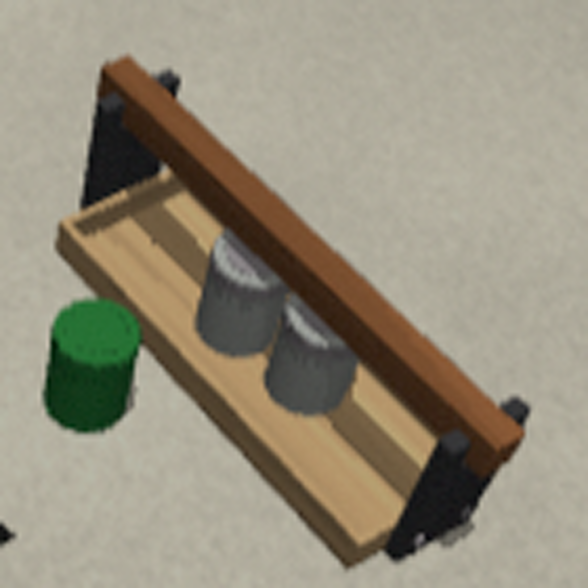

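View pics/z2.png

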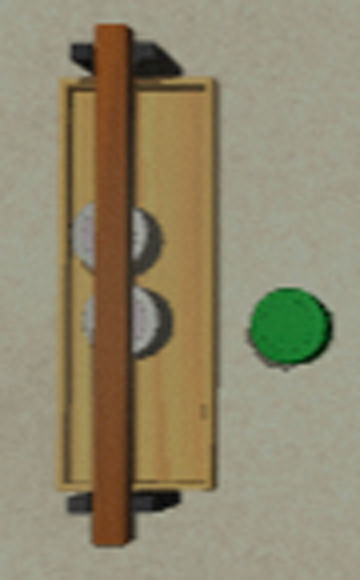

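View pics/z3.png

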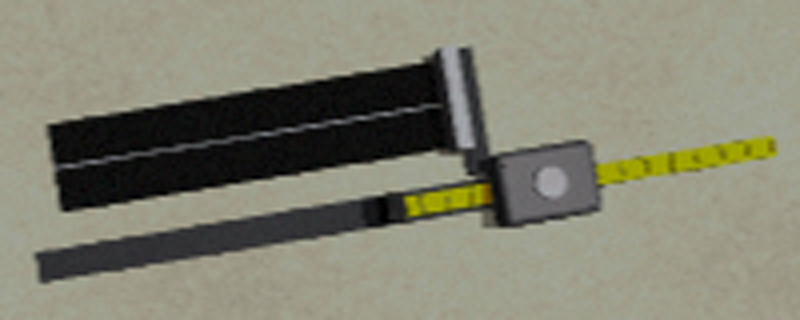

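View pics/z4.png

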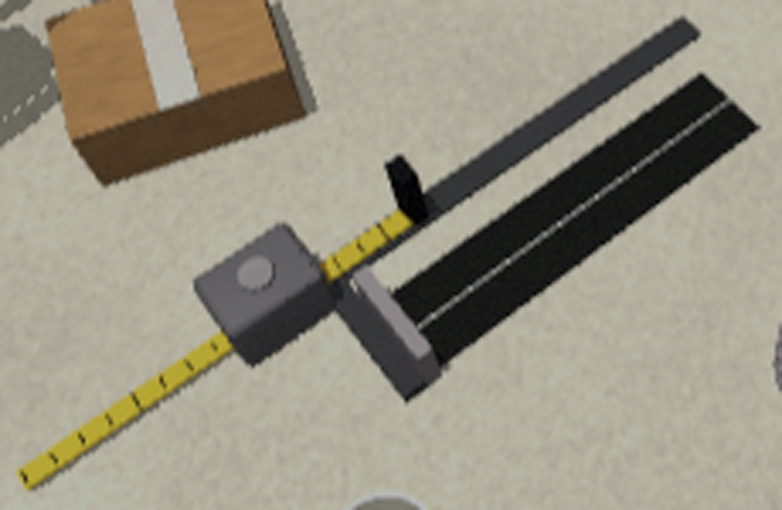

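There are two tins in the crate, next to each other: (237,295) and (312,355) in the enlargement. The bar lies in both brackets, and nothing stands in the row area. Next, measurement.

```bash
python3 - <<'E'
from h import *
T=ctrl.get_image('top');S=ctrl.get_image('scene')
import pickle;pickle.dump((T,S),open('im0.pkl','wb'))
def rect(im,lo,hi,box,name):
    hsv=cv2.cvtColor(im['pixels'],cv2.COLOR_BGR2HSV);m=cv2.inRange(hsv,np.array(lo),np.array(hi));k=np.zeros_like(m);x0,y0,x1,y1=box;k[y0:y1,x0:x1]=m[y0:y1,x0:x1]
    c=max(cv2.findContours(k,cv2.RETR_EXTERNAL,cv2.CHAIN_APPROX_NONE)[0],key=cv2.contourArea)
    r=cv2.minAreaRect(c);print(name,[np.round(q,1).tolist() if not np.isscalar(q) else round(q,2) for q in r],cv2.contourArea(c));return c,r
print(T['pixels'][210,213],T['pixels'][170,213],T['pixels'][205,320],T['pixels'][250,230])
c,r=rect(T,(0,120,60),(14,255,255),(190,130,235,290),'bar top')
b=cv2.boxPoints(r);print(b.round(1).tolist());print(*[onz(T,*p,126).round(1).tolist() for p in b],sep='\n')
c2,r2=rect(S,(0,120,30),(14,255,255),(360,90,490,230),'bar scene')
print(S['pixels'][150,420],S['pixels'][165,420],S['pixels'][158,425])
# strip
c,r=rect(T,(0,0,0),(180,255,45),(285,170,400,235),'strip')
b=cv2.boxPoints(r);print(*[onz(T,*p,0).round(1).tolist() for p in b],sep='\n')
c,r=rect(S,(0,0,0),(180,255,40),(240,195,360,300),'stripS')
b=cv2.boxPoints(r)
a=cv2.approxPolyDP(c,6,True)[:,0];print(*[(p.tolist(),onz(S,*p,0).round(1).tolist()) for p in a],sep='\n')
# green tin
for im,bx in ((T,(240,205,275,240)),(S,(350,150,390,200))):
    rect(im,(50,100,30),(80,255,255),bx,'green')
# crate
c,r=rect(T,(10,60,90),(28,200,255),(190,150,245,270),'crate');b=cv2.boxPoints(r);print(*[onz(T,*p,30).round(1).tolist() for p in b],sep='\n')
c,r=rect(T,(22,150,100),(35,255,255),(370,195,480,230),'blade');b=cv2.boxPoints(r);print(*[onz(T,*p,8).round(1).tolist() for p in b],sep='\n')
E
```

```text
[ 43  74 118] [ 33  66 116] [17 17 17] [ 80 133 160]
bar top [[212.0, 210.5], [129.0, 8.0], 90.0] 912.5
[[208.0, 146.0], [216.0, 146.0], [216.0, 275.0], [208.0, 275.0]]
[705.9, 235.9, 126.0]
[705.3, 212.5, 126.0]
[330.4, 217.8, 126.0]
[331.1, 240.8, 126.0]
bar scene [[422.6, 151.8], [133.7, 14.9], 44.54] 1555.5
[38 64 98] [151 157 155] [23 37 58]
strip [[342.4, 203.1], [24.3, 99.3], 80.54] 1837.0
[552.4, 1.6, 0.0]
[595.8, -309.9, 0.0]
[519.3, -319.7, 0.0]
[476.3, -9.2, 0.0]
stripS [[302.0, 247.5], [11.6, 116.2], 53.13] 1172.5
([351, 216], [542.7, -3.7, 0.0])
([342, 212], [519.1, -16.9, 0.0])
([257, 274], [556.5, -293.4, 0.0])
([259, 287], [588.7, -304.6, -0.0])
green [[257.5, 221.0], [18.0, 19.0], 90.0] 268.5
green [[371.0, 176.4], [20.6, 31.8], 14.04] 525.0
crate [[207.4, 209.5], [17.8, 119.1], 0.64] 1799.0
[343.9, 292.4, 30.0]
[712.6, 283.9, 30.0]
[710.5, 228.4, 30.0]
[341.8, 237.7, 30.0]
blade [[451.0, 209.7], [5.2, 45.0], 80.91] 178.5
[503.9, -428.0, 8.0]
[522.5, -568.9, 8.0]
[506.3, -570.7, 8.0]
[487.8, -429.9, 8.0]
```

```bash
python3 - <<'E'
from h import *
import pickle
T,S=pickle.load(open('im0.pkl','rb'))
# bar corners triangulate (top zoom picks, scene zoom picks)
for a,b in (((95,25),(522,432)),((124,25),(500,452)),((92,545),(128,56)),((121,545),(103,68))):
    pt=(185+a[0]/4,140+a[1]/4);ps=(350+b[0]/4.2,90+b[1]/4.2)
    p,e=tri(T,pt,S,ps);print('bar',p.round(1),round(e,1))
g=T['pixels'].astype(float)
np.set_printoptions(linewidth=200)
for v in (150,180,198,218,240,270): print(v,g[v,196:246].sum(1).astype(int).tolist())
for u in (203,212,230): print('col',u,'hi',g[140:165,u].sum(1).astype(int).tolist(),'lo',g[255:280,u].sum(1).astype(int).tolist())
z=lambda im,x0,y0,x1,y1,f,n:cv2.imwrite(n,cv2.resize(im['pixels'][y0:y1,x0:x1],None,fx=f,fy=f,interpolation=cv2.INTER_CUBIC))
z(T,195,180,240,240,10,'pics/z5.png')
z(S,390,140,450,200,10,'pics/z6.png')
E
```

```text
bar [706.4 235.2 119.2] 0.1
bar [707.7 215.6 115.8] 3.1
bar [327.3 243.1 117.9] 1.3
bar [326.5 222.4 116.2] 1.0
150 [456, 455, 451, 451, 454, 454, 398, 370, 361, 344, 357, 345, 297, 243, 230, 239, 237, 244, 231, 216, 158, 88, 156, 256, 292, 289, 299, 314, 403, 449, 441, 450, 451, 447, 443, 444, 450, 447, 454, 444, 449, 450, 449, 433, 446, 457, 454, 440, 447, 448]
180 [460, 449, 453, 414, 375, 272, 179, 310, 377, 375, 367, 375, 325, 247, 233, 234, 229, 234, 217, 236, 182, 124, 189, 300, 364, 372, 394, 392, 380, 380, 391, 376, 360, 378, 362, 365, 359, 354, 353, 352, 369, 348, 241, 275, 405, 454, 440, 447, 440, 441]
198 [459, 452, 456, 404, 376, 269, 221, 357, 433, 426, 415, 412, 336, 226, 237, 233, 236, 249, 234, 231, 192, 133, 276, 424, 468, 355, 181, 178, 169, 258, 352, 375, 376, 371, 368, 358, 359, 359, 352, 351, 373, 348, 240, 274, 397, 436, 456, 455, 447, 460]
218 [454, 454, 427, 401, 360, 259, 239, 332, 382, 351, 375, 425, 347, 236, 237, 241, 237, 250, 234, 248, 200, 135, 320, 420, 423, 448, 461, 418, 276, 174, 161, 185, 312, 370, 369, 364, 368, 362, 345, 360, 371, 348, 225, 278,
[... 637 characters left out ...]
455, 452, 408, 373, 238, 143, 285, 296] lo [345, 350, 347, 348, 348, 287, 373, 348, 379, 152, 164, 167, 163, 296, 427, 434, 441, 439, 455, 460, 451, 445, 447, 447, 446]
col 212 hi [453, 446, 455, 449, 453, 451, 238, 238, 235, 232, 237, 235, 228, 230, 235, 239, 232, 230, 232, 227, 228, 228, 233, 240, 239] lo [228, 236, 229, 224, 216, 224, 234, 223, 227, 215, 214, 212, 222, 218, 220, 214, 220, 220, 217, 210, 217, 245, 441, 445, 443]
col 230 hi [452, 454, 441, 447, 456, 461, 458, 450, 444, 443, 443, 439, 442, 460, 454, 454, 376, 254, 246, 351, 378, 189, 194, 368, 371] lo [375, 377, 375, 380, 377, 268, 379, 360, 335, 338, 330, 432, 438, 447, 454, 453, 442, 451, 454, 456, 456, 457, 454, 449, 445]
```

View pics/z5.png

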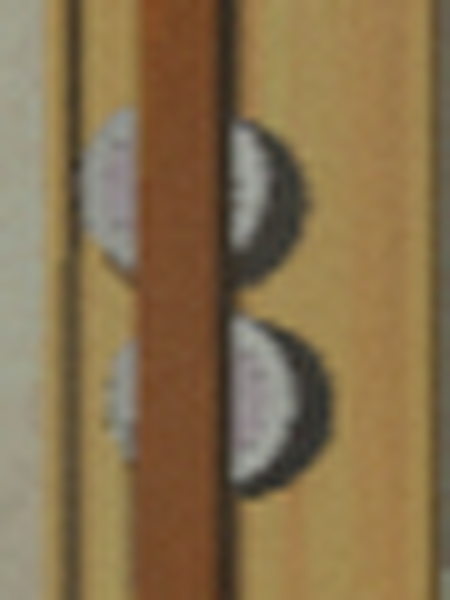

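View pics/z6.png

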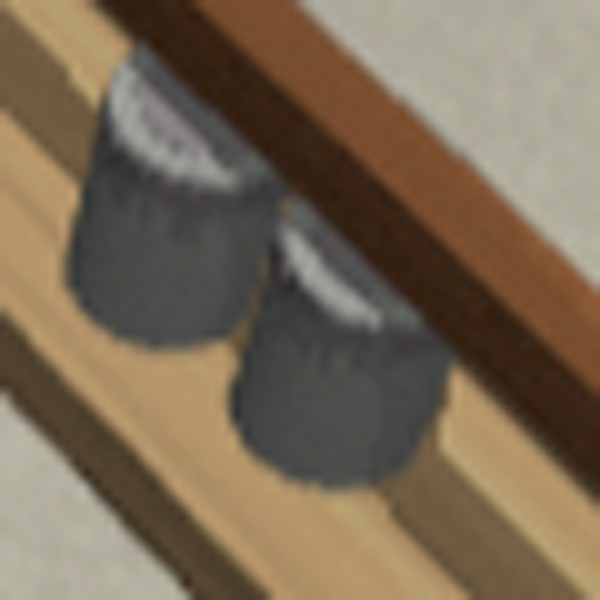

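```bash
python3 - <<'E'
from h import *
import pickle
T,S=pickle.load(open('im0.pkl','rb'))
zt=lambda p,x0,y0,f:(x0+(p[0]+.5)/f-.5,y0+(p[1]+.5)/f-.5)
for a,b in (((95,25),(522,432)),((124,25),(500,452)),((92,545),(128,56)),((121,545),(103,68))):
    p,e=tri(T,zt(a,185,140,4),S,zt(b,350,90,4.2));print('bar',p.round(1),round(e,1))
# white line
for nm,a,b in (('start',(440,104),(418,328)),('end',(57,167),(728,103))):
    pt=zt(a,280,170,4);ps=zt(b,130,180,3.4)
    print(nm,tri(T,pt,S,ps)[0].round(1),onz(T,*pt,0).round(1),onz(S,*ps,0).round(1))
for nm,a,b in (('rail far1',(36,257),(684,17)),('rail far2',(42,282),(700,35)),('tail',(776,147),(28,480))):
    pt=zt(a,280,170,4);ps=zt(b,130,180,3.4)
    print(nm,tri(T,pt,S,ps)[0].round(1),onz(T,*pt,4).round(1),onz(S,*ps,4).round(1))
# stop top corners far side
for nm,a,b in (('stop top -x',(459,150),(357,272)),('stop face far',(438,50),(433,352))):
    pt=zt(a,280,170,4);ps=zt(b,130,180,3.4)
    print(nm,tri(T,pt,S,ps)[0].round(1),onz(T,*pt,50).round(1),onz(S,*ps,50).round(1))
# tins: top disc circles in z5 (f10,195,180); bottoms in z6
for nm,c in (('A',(174,185-2)),('B',(202,400))):
    print(nm,onz(T,*zt(c,195,180,10),81).round(1))
# side edges top view for subpixel lines
g=T['pixels'].astype(float).sum(2)
# tin bottoms in scene: lowest points of base ellipse
for nm,l,r,bt in (('A',(67,265),(245,325),(170,350)),('B',(232,410),(440,420),(340,490))):
    print(nm,[onz(S,*zt(q,390,140,10),6).round(1).tolist() for q in (l,r,bt)])
E
```

```text
bar [706.4 235.1 120.6] 2.3
bar [707.6 215.6 117.1] 0.7
bar [327.8 242.7 119.9] 1.3
bar [327.  222.  118.2] 1.6
start [ 556.  -307.     2.6] [ 555.4 -309.3    0. ] [ 555.6 -305.     0. ]
end [513.7  -5.9  -5.6] [513.9  -5.4   0. ] [516.1  -9.    0. ]
rail far1 [440.    6.4  18.8] [443.6  12.7   4. ] [427.6   7.3   4. ]
rail far2 [427.7  16.  -27.5] [423.9   8.4   4. ] [450.3   8.1   4. ]
tail [ 514.1 -572.1    1.9] [ 513.9 -572.5    4. ] [ 515.4 -570.6    4. ]
stop top -x [ 515.1 -320.9   38.9] [ 515.9 -315.1   50. ] [ 519.4 -325.5   50. ]
stop face far [ 594.1 -305.5   35.7] [ 593.1 -301.9   50. ] [ 599.7 -308.    50. ]
A [557.1 235.6  81. ]
B [491.9 228.1  81. ]
A [[474.8, 206.8, 6.0], [520.3, 236.0, 6.0], [515.8, 211.5, 6.0]]
B [[542.3, 212.2, 6.0], [577.0, 260.0, 6.0], [580.5, 219.1, 6.0]]
```

```bash
cat >> h.py <<'E'
def st():
    o=ctrl.get_obs();R,_=cv2.Rodrigues(np.array(o['orientation'],float))
    print('t',round(o['t'],2),'tcp',o['ee_pos'].round(1),'F',o['ft_force'].round(1),'M',o['moment'].round(2),'w',round(o['width'],1),'fingers',R[:,1].round(3),'jaw',R[:,2].round(3),'jawyaw',round(np.arctan2(R[1,2],R[0,2]),4),'q',np.array(o['qpos']).round(2));return o
E
python3 -c "
from h import *
st();print(ctrl.tips_ahead)"; python3 -m creep --help | head -20
```

```text
t 0.2 tcp [ 201.7 -591.2  230.2] F [-0.2  0.4  0.3] M [-0.03  0.02 -0.01] w 87.4 fingers [-0.     0.001 -1.   ] jaw [ 0.323 -0.946 -0.001] jawyaw -1.242 q [-1.26  0.42  1.63  0.    1.09 -0.02]
8.0invalid input: not JSON, or not a number
```

```bash
python3 -m creep '[{"tx":16,"ty":41,"rz":0.14},{"tx":32,"ty":82,"rz":0.28},{"tx":48,"ty":123,"rz":0.42},{"tx":64,"ty":164,"rz":0.56},{"tx":80,"ty":205,"rz":0.7},{"tx":96,"ty":246,"rz":0.84},{"tx":112,"ty":287,"rz":0.98},{"tx":128,"ty":328,"rz":1.12},{"tx":144,"ty":369,"rz":1.26},{"tx":160,"ty":410,"rz":1.4}]'; python3 -c "
from h import *
st()"
```

```text
t 0.2 tcp [ 201.7 -591.2  230.2] F [-0.2  0.4  0.3] M [-0.03  0.02 -0.01] w 87.4 fingers [-0.     0.001 -1.   ] jaw [ 0.323 -0.946 -0.001] jawyaw -1.242 q [-1.26  0.42  1.63  0.    1.09 -0.02]schema error: expected keys tx, ty, tz, rx, ry, rz, fingers
```

```bash
python3 -m creep '[{"tx":32,"ty":82,"tz":0,"rx":0,"ry":0,"rz":0.28,"fingers":0},{"tx":64,"ty":164,"tz":0,"rx":0,"ry":0,"rz":0.56,"fingers":0},{"tx":96,"ty":246,"tz":0,"rx":0,"ry":0,"rz":0.84,"fingers":0},{"tx":128,"ty":328,"tz":0,"rx":0,"ry":0,"rz":1.12,"fingers":0},{"tx":160,"ty":410,"tz":0,"rx":0,"ry":0,"rz":1.4,"fingers":0},{"tx":160,"ty":410,"tz":0,"rx":0,"ry":0,"rz":1.4,"fingers":0},{"tx":160,"ty":410,"tz":0,"rx":0,"ry":0,"rz":1.4,"fingers":0},{"tx":160,"ty":410,"tz":0,"rx":0,"ry":0,"rz":1.4,"fingers":0},{"tx":160,"ty":410,"tz":0,"rx":0,"ry":0,"rz":1.4,"fingers":0},{"tx":160,"ty":410,"tz":0,"rx":0,"ry":0,"rz":1.4,"fingers":0}]'; python3 -c "
from h import *
st()"
```

```text
t: 1.45
ee_pos: [361.7, -182.0, 230.7]
orientation: [-1.279, 1.094, -1.094]
ft_force: [0.3, 0.0, 0.8]
width: 87.6
t 1.45 tcp [ 361.7 -182.   230.7] F [0.3 0.  0.8] M [-0.06 -0.12 -0.  ] w 87.6 fingers [ 0. -0. -1.] jaw [0.988 0.155 0.   ] jawyaw 0.1554 q [-0.5   0.09  2.09 -0.    0.96 -0.65]
```

```bash
python3 -m creep '[{"tx":31,"ty":82,"tz":0,"rx":0,"ry":0,"rz":0.28,"fingers":0},{"tx":62,"ty":164,"tz":0,"rx":0,"ry":0,"rz":0.56,"fingers":0},{"tx":93,"ty":246,"tz":0,"rx":0,"ry":0,"rz":0.84,"fingers":0},{"tx":125,"ty":328,"tz":0,"rx":0,"ry":0,"rz":1.12,"fingers":0},{"tx":156,"ty":409,"tz":0,"rx":0,"ry":0,"rz":1.398,"fingers":0},{"tx":156,"ty":409,"tz":0,"rx":0,"ry":0,"rz":1.398,"fingers":0},{"tx":156,"ty":409,"tz":0,"rx":0,"ry":0,"rz":1.398,"fingers":0},{"tx":156,"ty":409,"tz":0,"rx":0,"ry":0,"rz":1.398,"fingers":0},{"tx":156,"ty":409,"tz":-30,"rx":0,"ry":0,"rz":1.398,"fingers":0},{"tx":156,"ty":409,"tz":-60,"rx":0,"ry":0,"rz":1.398,"fingers":0}]'; python3 -c "
from h import *
st();snap('top','b');snap('scene','b')"
```

```text
t: 2.7
ee_pos: [518.7, 226.5, 169.9]
orientation: [-1.571, 0.014, -0.015]
ft_force: [0.4, 0.5, -0.2]
width: 87.7
t 2.7 tcp [518.7 226.5 169.9] F [ 0.4  0.5 -0.2] M [ 0.01 -0.13 -0.06] w 87.7 fingers [ 0.001  0.    -1.   ] jaw [0.018 1.    0.   ] jawyaw 1.5526 q [ 0.39  0.42  1.81 -0.    0.92 -1.16]
```

View pics/b_scene.png

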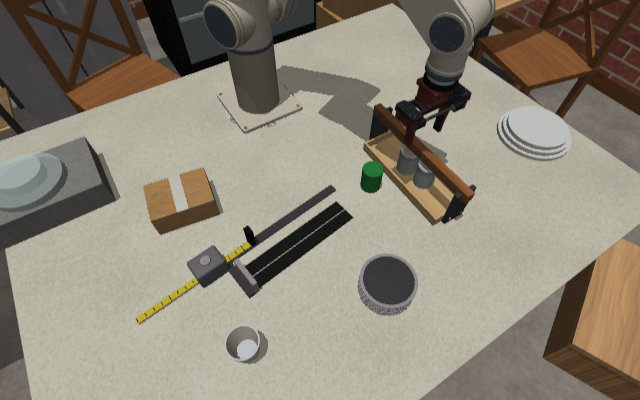

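View pics/b_top.png

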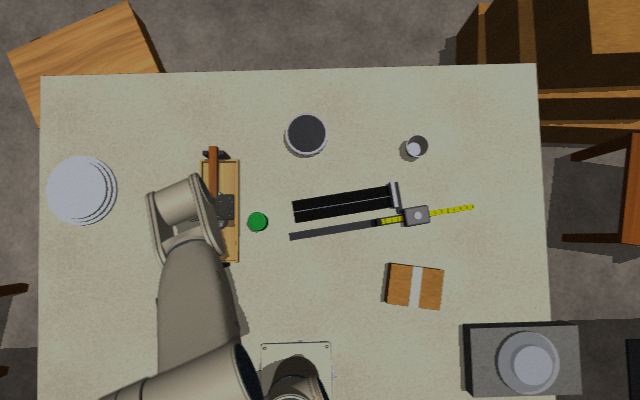

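The gripper straddles the bar in both views (scene (435,110); top (220,208)). Next, descend and close.

```bash
python3 -m creep '[{"tx":0,"ty":0,"tz":-20,"rx":0,"ry":0,"rz":0,"fingers":0},{"tx":0,"ty":0,"tz":-40,"rx":0,"ry":0,"rz":0,"fingers":0},{"tx":0,"ty":0,"tz":-60,"rx":0,"ry":0,"rz":0,"fingers":80},{"tx":0,"ty":0,"tz":-70,"rx":0,"ry":0,"rz":0,"fingers":120},{"tx":0,"ty":0,"tz":-70,"rx":0,"ry":0,"rz":0,"fingers":140}]'; python3 -m creep '[{"tx":0,"ty":0,"tz":0,"rx":0,"ry":0,"rz":0,"fingers":255},{"tx":0,"ty":0,"tz":0,"rx":0,"ry":0,"rz":0,"fingers":255},{"tx":0,"ty":0,"tz":0,"rx":0,"ry":0,"rz":0,"fingers":255},{"tx":0,"ty":0,"tz":0,"rx":0,"ry":0,"rz":0,"fingers":255},{"tx":0,"ty":0,"tz":0,"rx":0,"ry":0,"rz":0,"fingers":255},{"tx":0,"ty":0,"tz":0,"rx":0,"ry":0,"rz":0,"fingers":255}]';python3 -c "
from h import *
st()"
```

```text
t: 3.42
ee_pos: [518.1, 227.0, 100.7]
orientation: [-1.571, 0.013, -0.012]
ft_force: [0.5, 0.1, 0.0]
width: 61.6
t: 4.18
ee_pos: [517.9, 227.5, 101.0]
orientation: [-1.571, 0.012, -0.012]
ft_force: [-0.6, -1.4, 5.4]
width: 24.0
t 4.17 tcp [517.9 227.5 101. ] F [-0.6 -1.4  5.4] M [-0.15 -0.01 -0.19] w 24.0 fingers [ 0.  0. -1.] jaw [0.015 1.    0.   ] jawyaw 1.5558 q [ 0.39  0.52  1.84 -0.    0.78 -1.16]
```

Width is 24.0 mm, so the bar is held. Lift slowly and straight.

```bash
python3 -m creep '[{"tx":0,"ty":0,"tz":5,"rx":0,"ry":0,"rz":0,"fingers":255},{"tx":0,"ty":0,"tz":12,"rx":0,"ry":0,"rz":0,"fingers":255},{"tx":0,"ty":0,"tz":20,"rx":0,"ry":0,"rz":0,"fingers":255},{"tx":0,"ty":0,"tz":30,"rx":0,"ry":0,"rz":0,"fingers":255},{"tx":0,"ty":0,"tz":40,"rx":0,"ry":0,"rz":0,"fingers":255},{"tx":0,"ty":0,"tz":50,"rx":0,"ry":0,"rz":0,"fingers":255},{"tx":0,"ty":0,"tz":55,"rx":0,"ry":0,"rz":0,"fingers":255},{"tx":0,"ty":0,"tz":55,"rx":0,"ry":0,"rz":0,"fingers":255},{"tx":0,"ty":0,"tz":55,"rx":0,"ry":0,"rz":0,"fingers":255}]';python3 -c "
from h import *
st();snap('scene','c')
snap('top','c')"
```

```text
t: 5.3
ee_pos: [517.6, 227.4, 155.4]
orientation: [-1.571, 0.012, -0.011]
ft_force: [-0.3, -0.2, -3.3]
width: 23.8
t 5.3 tcp [517.6 227.4 155.4] F [-0.3 -0.2 -3.3] M [ 0.05 -0.14 -0.01] w 23.8 fingers [-0.001 -0.    -1.   ] jaw [ 0.015  1.    -0.   ] jawyaw 1.556 q [ 0.39  0.44  1.82  0.    0.89 -1.16]
```

View pics/c_scene.png

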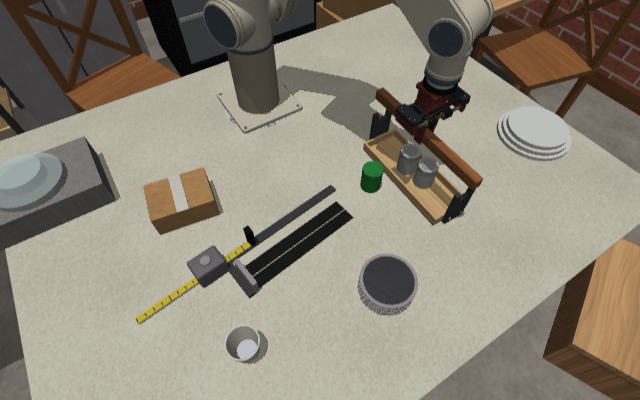

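The bar is level and clear of both brackets; scene ends are at (380,92) and (478,182). Lay it aside at +y.

```bash
python3 -m creep '[{"tx":0,"ty":20,"tz":0,"rx":0,"ry":0,"rz":0,"fingers":255},{"tx":0,"ty":50,"tz":0,"rx":0,"ry":0,"rz":0,"fingers":255},{"tx":0,"ty":90,"tz":0,"rx":0,"ry":0,"rz":0,"fingers":255},{"tx":0,"ty":125,"tz":0,"rx":0,"ry":0,"rz":0,"fingers":255},{"tx":0,"ty":145,"tz":-20,"rx":0,"ry":0,"rz":0,"fingers":255},{"tx":0,"ty":145,"tz":-50,"rx":0,"ry":0,"rz":0,"fingers":255},{"tx":0,"ty":145,"tz":-85,"rx":0,"ry":0,"rz":0,"fingers":255},{"tx":0,"ty":145,"tz":-120,"rx":0,"ry":0,"rz":0,"fingers":255},{"tx":0,"ty":145,"tz":-138,"rx":0,"ry":0,"rz":0,"fingers":255},{"tx":0,"ty":145,"tz":-144,"rx":0,"ry":0,"rz":0,"fingers":255}]';python3 -c "
from h import *
st()"
```

```text
t: 6.65
ee_pos: [517.3, 372.8, 10.6]
orientation: [-1.572, 0.012, -0.01]
ft_force: [-0.2, -0.6, -3.1]
width: 23.8
t 6.65 tcp [517.3 372.8  10.6] F [-0.2 -0.6 -3.1] M [ 0.05 -0.15  0.  ] w 23.8 fingers [-0.001 -0.001 -1.   ] jaw [ 0.015  1.    -0.001] jawyaw 1.5563 q [ 0.61  0.74  1.69  0.    0.72 -0.95]
```

Now open and rise.

```bash
python3 -m creep '[{"tx":0,"ty":0,"tz":-1,"rx":0,"ry":0,"rz":0,"fingers":255},{"tx":0,"ty":0,"tz":-1,"rx":0,"ry":0,"rz":0,"fingers":150},{"tx":0,"ty":0,"tz":-1,"rx":0,"ry":0,"rz":0,"fingers":100},{"tx":0,"ty":0,"tz":-1,"rx":0,"ry":0,"rz":0,"fingers":60},{"tx":0,"ty":0,"tz":-1,"rx":0,"ry":0,"rz":0,"fingers":60},{"tx":0,"ty":0,"tz":20,"rx":0,"ry":0,"rz":0,"fingers":60},{"tx":0,"ty":0,"tz":60,"rx":0,"ry":0,"rz":0,"fingers":60},{"tx":0,"ty":0,"tz":110,"rx":0,"ry":0,"rz":0,"fingers":60},{"tx":0,"ty":60,"tz":160,"rx":0,"ry":0,"rz":0,"fingers":60},{"tx":0,"ty":110,"tz":180,"rx":0,"ry":0,"rz":0,"fingers":60}]';python3 -c "
from h import *
st();snap('scene','d')
snap('top','d')"
```

```text
t: 7.9
ee_pos: [518.8, 477.7, 193.6]
orientation: [-1.568, 0.011, -0.015]
ft_force: [0.4, 0.4, -0.5]
width: 67.1
t 7.9 tcp [518.8 477.7 193.6] F [ 0.4  0.4 -0.5] M [ 0.01 -0.13  0.02] w 67.1 fingers [ 0.003  0.002 -1.   ] jaw [0.017 1.    0.003] jawyaw 1.5541 q [ 0.73  0.58  1.47 -0.    1.1  -0.83]
```

View pics/d_top.png

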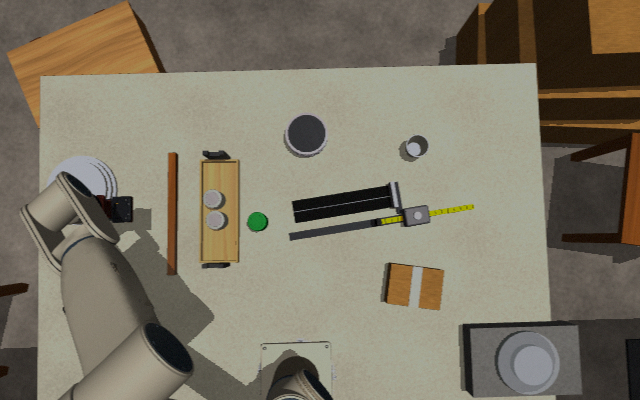

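View pics/d_scene.png

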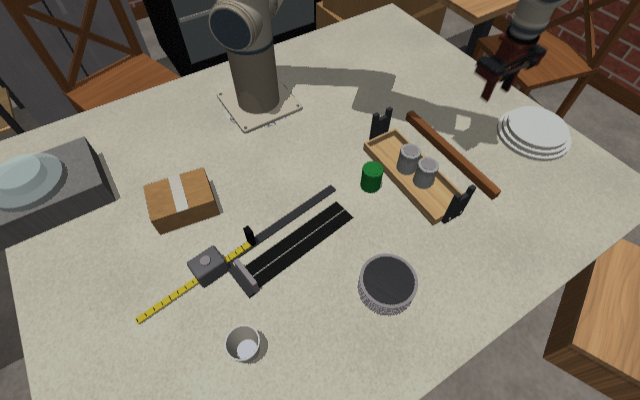

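The bar lies at (172,213) in the top view, and both tins are fully open to view at top (213,199) and (217,219). Now measure them in both views.

```bash
cat >> h.py <<'E'
def tins(T,S,bt,bs,thr=125):
    out=[]
    for im,b in ((T,bt),(S,bs)):
        hsv=cv2.cvtColor(im['pixels'],cv2.COLOR_BGR2HSV);x0,y0,x1,y1=b
        m=cv2.inRange(hsv,np.array((0,0,thr)),np.array((180,40,255)))
        k=np.zeros_like(m);k[y0:y1,x0:x1]=m[y0:y1,x0:x1]
        cs=[c for c in cv2.findContours(k,cv2.RETR_EXTERNAL,cv2.CHAIN_APPROX_NONE)[0] if cv2.contourArea(c)>60]
        out.append([cv2.fitEllipse(cv2.convexHull(c)) for c in cs])
    return out
E
python3 - <<'E'
from h import *
import pickle
T=ctrl.get_image('top');S=ctrl.get_image('scene');pickle.dump((T,S),open('im1.pkl','wb'))
for im,n,b in ((T,'T',(198,180,240,240)),(S,'S',(380,130,450,200))):
    x0,y0,x1,y1=b;cv2.imwrite(f'pics/e{n}.png',cv2.resize(im['pixels'][y0:y1,x0:x1],None,fx=8,fy=8,interpolation=cv2.INTER_CUBIC))
for th in (110,125,140):
    a,b=tins(T,S,(204,185,232,232),(395,138,445,192),th)
    for n,l in (('T',a),('S',b)):
        for e in l: print(th,n,np.round(e[0],2),np.round(e[1],1),onz(T if n=='T' else S,*e[0],81).round(1))
    for p in a:
        for q in b:
            r=tri(T,p[0],S,q[0])
            if r[1]<15: print('tri',r[0].round(1),round(r[1],1))
E
```

```text
110 T [214.77 219.46] [18.  18.3] [492.1 228.1  81. ]
110 T [211.94 198.17] [18.1 18.4] [556.1 235.6  81. ]
110 S [423.79 155.  ] [28.3 54.2] [527.2 244.6  81. ]
tri [549.  224.  113.9] 12.9
125 T [214.5  219.42] [17.4 18.3] [492.3 228.9  81. ]
125 T [211.86 198.09] [17.8 18.5] [556.4 235.9  81. ]
125 S [423.67 154.9 ] [28.4 53.7] [526.7 244.6  81. ]
tri [549.  223.9 114.4] 13.5
140 T [214.54 219.35] [17.1 17.9] [492.5 228.8  81. ]
140 T [211.67 198.02] [17.4 18.2] [556.6 236.5  81. ]
140 S [423.69 154.62] [27.6 54.8] [526.  245.3  81. ]
tri [549.  224.1 115.3] 14.1
```

View pics/eS.png

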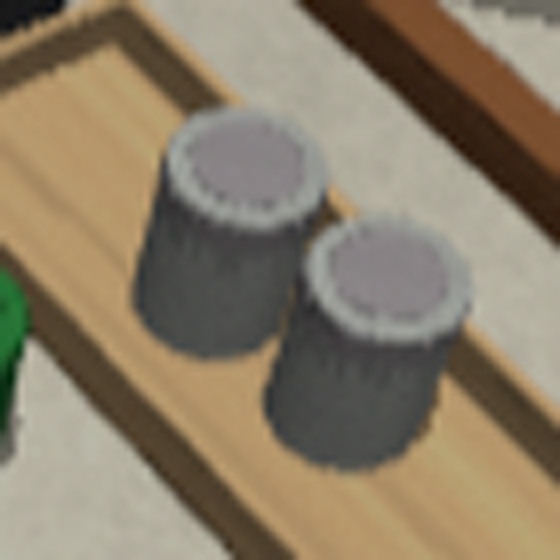

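View pics/eT.png

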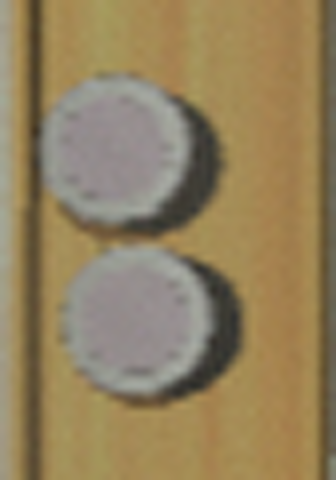

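```bash
python3 - <<'E'
from h import *
import pickle
T,S=pickle.load(open('im1.pkl','rb'))
for a,b in (((214.6,219.4),(410.4,150.4)),((211.9,198.1),(428.2,164.3))):
    r=tri(T,a,S,b);print(r[0].round(1),round(r[1],1),onz(T,*a,81).round(1),onz(S,*b,81).round(1))
# bar lying: ends
c=None
hsv=cv2.cvtColor(T['pixels'],cv2.COLOR_BGR2HSV);m=cv2.inRange(hsv,np.array((0,120,40)),np.array((16,255,255)));m[:,:160]=0;m[:,185:]=0
ys,xs=np.nonzero(m);print('bar T',xs.mean(),ys.min(),ys.max(),onz(T,xs.mean(),(ys.min()+ys.max())/2,30).round(1))
hsv=cv2.cvtColor(S['pixels'],cv2.COLOR_BGR2HSV)
m=cv2.inRange(hsv,np.array((0,120,60)),np.array((16,255,255)));k=m*0;k[105:200,403:502]=m[105:200,403:502]
ys,xs=np.nonzero(k);print('bar S',xs.min(),xs.max(),ys.min(),ys.max())
cs=max(cv2.findContours(k,0,1)[0],key=cv2.contourArea);r=cv2.minAreaRect(cs);print(r,onz(S,*r[0],30))
E
```

```text
[492.  228.9  76.3] 1.4 [492.3 228.6  81. ] [494.4 224.7  81. ]
[556.5 236.5  76. ] 0.8 [556.4 235.8  81. ] [558.8 232.2  81. ]
bar T 171.33464955577492 61 274 [659.5 370.8  30. ]
bar S 407 500 111 198
((453.1417236328125, 152.73336791992188), (121.75211334228516, 8.264665603637695), 42.031761169433594) [538.44490504 364.1731042   30.        ]
```

```bash
python3 -m creep '[{"tx":10,"ty":-60,"tz":0,"rx":0,"ry":0,"rz":0,"fingers":0},{"tx":20,"ty":-120,"tz":0,"rx":0,"ry":0,"rz":0,"fingers":0},{"tx":30,"ty":-180,"tz":0,"rx":0,"ry":0,"rz":0,"fingers":0},{"tx":38,"ty":-241,"tz":0,"rx":0,"ry":0,"rz":0,"fingers":0},{"tx":38,"ty":-241,"tz":-40,"rx":0,"ry":0,"rz":0,"fingers":0},{"tx":38,"ty":-241,"tz":-80,"rx":0,"ry":0,"rz":0,"fingers":0},{"tx":38,"ty":-241,"tz":-110,"rx":0,"ry":0,"rz":0,"fingers":0},{"tx":38,"ty":-241,"tz":-135,"rx":0,"ry":0,"rz":0,"fingers":0},{"tx":38,"ty":-241,"tz":-147,"rx":0,"ry":0,"rz":0,"fingers":0},{"tx":38,"ty":-241,"tz":-147,"rx":0,"ry":0,"rz":0,"fingers":40}]';python3 -m creep '[{"tx":0,"ty":0,"tz":0,"rx":0,"ry":0,"rz":0,"fingers":100},{"tx":0,"ty":0,"tz":0,"rx":0,"ry":0,"rz":0,"fingers":255},{"tx":0,"ty":0,"tz":0,"rx":0,"ry":0,"rz":0,"fingers":255},{"tx":0,"ty":0,"tz":0,"rx":0,"ry":0,"rz":0,"fingers":255},{"tx":0,"ty":0,"tz":0,"rx":0,"ry":0,"rz":0,"fingers":255},{"tx":0,"ty":0,"tz":0,"rx":0,"ry":0,"rz":0,"fingers":255}]';python3 -c "
from h import *
st();snap('scene','f')"
```

```text
t: 9.35
ee_pos: [554.9, 234.7, 41.2]
orientation: [-1.572, 0.014, -0.01]
ft_force: [0.0, -0.1, 0.6]
width: 80.9
t: 10.1
ee_pos: [556.3, 236.0, 42.8]
orientation: [-1.57, 0.011, -0.012]
ft_force: [-0.6, -1.3, 6.1]
width: 55.9
t 10.1 tcp [556.3 236.   42.8] F [-0.6 -1.3  6.1] M [-0.13  0.09 -0.05] w 55.9 fingers [ 0.001  0.    -1.   ] jaw [0.015 1.    0.   ] jawyaw 1.5562 q [ 0.38  0.65  1.77 -0.    0.72 -1.17]
```

View pics/f_scene.png

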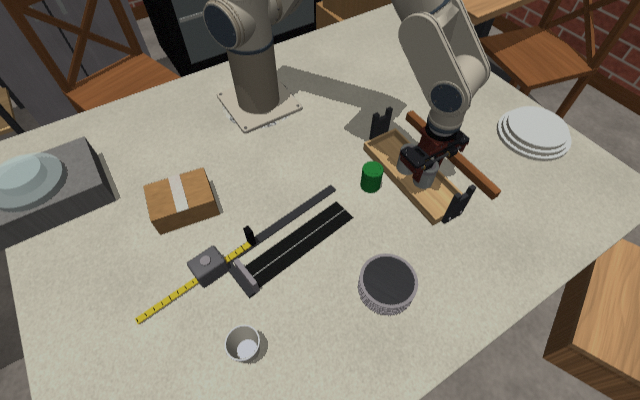

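```bash
python3 -m creep '[{"tx":0,"ty":0,"tz":15,"rx":0,"ry":0,"rz":0,"fingers":255},{"tx":0,"ty":0,"tz":50,"rx":0,"ry":0,"rz":0,"fingers":255},{"tx":0,"ty":0,"tz":90,"rx":0,"ry":0,"rz":0,"fingers":255},{"tx":0,"ty":-30,"tz":110,"rx":0,"ry":0,"rz":-0.1,"fingers":255},{"tx":0,"ty":-80,"tz":110,"rx":0,"ry":0,"rz":-0.25,"fingers":255},{"tx":-2,"ty":-135,"tz":110,"rx":0,"ry":0,"rz":-0.4,"fingers":255},{"tx":-3,"ty":-190,"tz":110,"rx":0,"ry":0,"rz":-0.55,"fingers":255},{"tx":-4,"ty":-240,"tz":110,"rx":0,"ry":0,"rz":-0.7,"fingers":255},{"tx":-4,"ty":-240,"tz":110,"rx":0,"ry":0,"rz":-0.7,"fingers":255},{"tx":-4,"ty":-240,"tz":110,"rx":0,"ry":0,"rz":-0.7,"fingers":255}]';python3 -c "
from h import *
st()"
```

```text
t: 11.4
ee_pos: [551.9, -4.0, 152.3]
orientation: [-1.497, 0.559, -0.559]
ft_force: [-0.4, 0.7, -1.2]
width: 55.7
t 11.4 tcp [551.9  -4.  152.3] F [-0.4  0.7 -1.2] M [-0.01 -0.12 -0.01] w 55.7 fingers [ 0.  0. -1.] jaw [0.655 0.756 0.   ] jawyaw 0.8565 q [-0.03  0.42  1.85  0.    0.87 -0.89]
```

```bash
python3 -m creep '[{"tx":0,"ty":-45,"tz":0,"rx":0,"ry":0,"rz":-0.14,"fingers":255},{"tx":0,"ty":-95,"tz":0,"rx":0,"ry":0,"rz":-0.28,"fingers":255},{"tx":-2,"ty":-150,"tz":0,"rx":0,"ry":0,"rz":-0.44,"fingers":255},{"tx":-2,"ty":-205,"tz":0,"rx":0,"ry":0,"rz":-0.6,"fingers":255},{"tx":-3,"ty":-256,"tz":0,"rx":0,"ry":0,"rz":-0.72,"fingers":255},{"tx":-3,"ty":-256,"tz":-30,"rx":0,"ry":0,"rz":-0.72,"fingers":255},{"tx":-3,"ty":-256,"tz":-60,"rx":0,"ry":0,"rz":-0.72,"fingers":255},{"tx":-3,"ty":-256,"tz":-85,"rx":0,"ry":0,"rz":-0.72,"fingers":255},{"tx":-3,"ty":-256,"tz":-100,"rx":0,"ry":0,"rz":-0.72,"fingers":255},{"tx":-3,"ty":-256,"tz":-100,"rx":0,"ry":0,"rz":-0.72,"fingers":255}]';python3 -c "
from h import *
st();snap('scene','g');snap('top','g')
import cv2
a=cv2.imread('pics/g_scene.png');b=cv2.imread('pics/g_top.png')
c=cv2.resize(a[170:320,200:370],None,fx=4,fy=4,interpolation=2);cv2.imwrite('pics/g1.png',c)
cv2.imwrite('pics/g2.png',cv2.resize(b[160:260,280:440],None,fx=4,fy=4,interpolation=2))"
```

```text
t: 12.65
ee_pos: [548.7, -259.0, 51.1]
orientation: [-1.272, 1.109, -1.106]
ft_force: [-0.0, -0.4, -1.2]
width: 55.8
t 12.65 tcp [ 548.7 -259.    51.1] F [-0.  -0.4 -1.2] M [-0.07 -0.07  0.04] w 55.8 fingers [-0.002  0.001 -1.   ] jaw [ 0.991  0.137 -0.002] jawyaw 0.1378 q [-0.46  0.64  1.76  0.    0.74 -0.6 ]
```

View pics/g1.png

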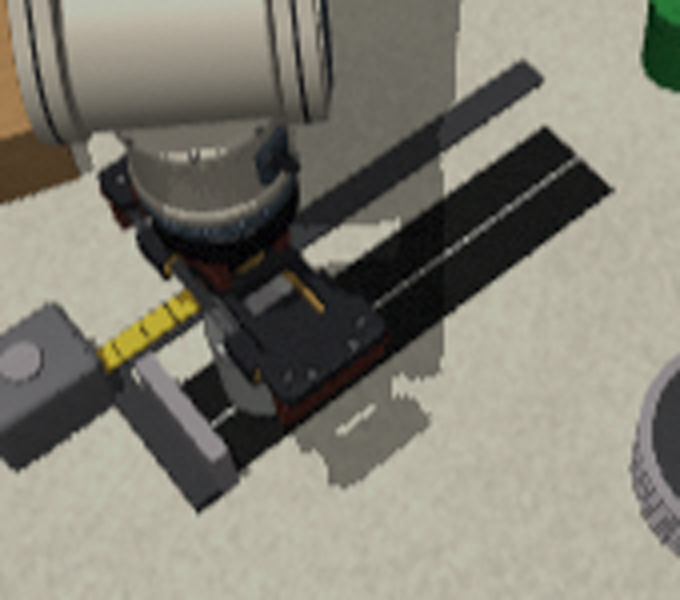

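View pics/g2.png

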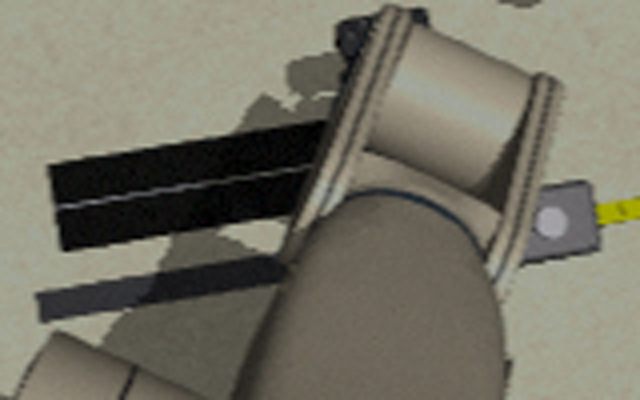

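The tin hangs over the line, about 20 mm short of the stop (zoomed stop at (185,400)). Lower it and ease toward the stop.

```bash
python3 -m creep '[{"tx":0,"ty":0,"tz":-6,"rx":0,"ry":0,"rz":0,"fingers":255},{"tx":0,"ty":0,"tz":-12,"rx":0,"ry":0,"rz":0,"fingers":255},{"tx":1,"ty":-6,"tz":-12,"rx":0,"ry":0,"rz":0,"fingers":255},{"tx":1.7,"ty":-12,"tz":-12,"rx":0,"ry":0,"rz":0,"fingers":255},{"tx":1.7,"ty":-12,"tz":-12,"rx":0,"ry":0,"rz":0,"fingers":255}]';python3 -m creep '[{"tx":0.2,"ty":-2,"tz":0,"rx":0,"ry":0,"rz":0,"fingers":255},{"tx":0.5,"ty":-4,"tz":0,"rx":0,"ry":0,"rz":0,"fingers":255},{"tx":0.5,"ty":-4,"tz":0,"rx":0,"ry":0,"rz":0,"fingers":255}]';python3 -m creep '[{"tx":0.2,"ty":-1.5,"tz":0,"rx":0,"ry":0,"rz":0,"fingers":255},{"tx":0.4,"ty":-3,"tz":0,"rx":0,"ry":0,"rz":0,"fingers":255},{"tx":0.4,"ty":-3,"tz":0,"rx":0,"ry":0,"rz":0,"fingers":255}]'
```

```text
t: 13.38
ee_pos: [550.8, -273.0, 40.1]
orientation: [-1.27, 1.108, -1.11]
ft_force: [-0.5, -0.3, -1.4]
width: 55.4
t: 13.75
ee_pos: [551.1, -276.4, 40.0]
orientation: [-1.27, 1.108, -1.109]
ft_force: [-0.5, 0.2, -1.4]
width: 55.6
t: 14.12
ee_pos: [551.5, -279.3, 39.9]
orientation: [-1.27, 1.108, -1.109]
ft_force: [0.3, 0.3, -1.1]
width: 55.8
```

```bash
python3 -m creep '[{"tx":0.2,"ty":-1,"tz":0,"rx":0,"ry":0,"rz":0,"fingers":255},{"tx":0.3,"ty":-2,"tz":0,"rx":0,"ry":0,"rz":0,"fingers":255},{"tx":0.3,"ty":-2,"tz":0,"rx":0,"ry":0,"rz":0,"fingers":255}]'; python3 -c "
from h import *
st();snap('scene','i')
a=cv2.imread('pics/i_scene.png')
cv2.imwrite('pics/i1.png',cv2.resize(a[230:310,210:300],None,fx=7,fy=7,interpolation=2))"
```

```text
t: 14.5
ee_pos: [551.7, -281.3, 39.9]
orientation: [-1.27, 1.108, -1.109]
ft_force: [0.0, 0.5, -1.7]
width: 56.0
t 14.5 tcp [ 551.7 -281.3   39.9] F [ 0.   0.5 -1.7] M [ 0.02 -0.09 -0.03] w 56.0 fingers [ 0. -0. -1.] jaw [0.991 0.135 0.   ] jawyaw 0.1359 q [-0.49  0.67  1.73 -0.    0.74 -0.63]
```

View pics/i1.png

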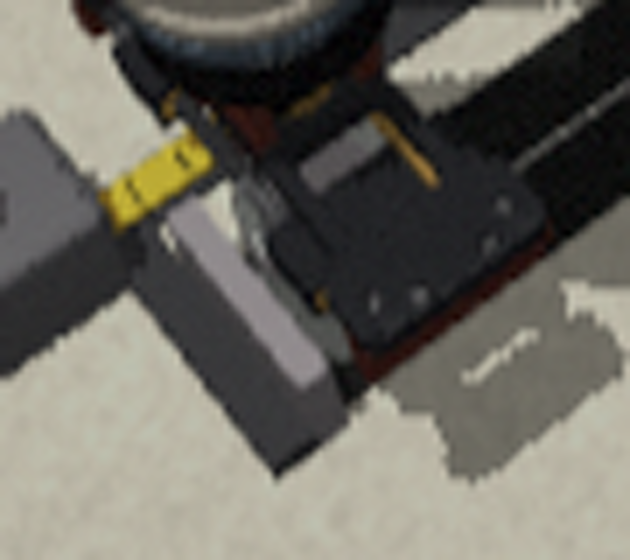

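The tin is almost at the stop plate (zoom (270,270)), but there's no contact force yet. Continue in small steps.

```bash
for i in 1 2; do python3 -m creep '[{"tx":0.1,"ty":-1,"tz":0,"rx":0,"ry":0,"rz":0,"fingers":255},{"tx":0.2,"ty":-1.5,"tz":0,"rx":0,"ry":0,"rz":0,"fingers":255},{"tx":0.2,"ty":-1.5,"tz":0,"rx":0,"ry":0,"rz":0,"fingers":255}]' | grep -v ori; done
```

```text
t: 14.92
ee_pos: [551.8, -282.3, 39.9]
ft_force: [-0.3, 3.2, 0.0]
width: 55.7
t: 15.3
ee_pos: [551.8, -282.4, 40.0]
ft_force: [-0.1, 11.1, 4.1]
width: 55.8
```

Contact at y ≈ -282.2 agrees with the line start I measured. Back off slightly, set the tin down and release.

```bash
python3 -m creep '[{"tx":-0.3,"ty":2.2,"tz":0,"rx":0,"ry":0,"rz":0,"fingers":255},{"tx":-0.3,"ty":2.2,"tz":-1.5,"rx":0,"ry":0,"rz":0,"fingers":255},{"tx":-0.3,"ty":2.2,"tz":-2.5,"rx":0,"ry":0,"rz":0,"fingers":255},{"tx":-0.3,"ty":2.2,"tz":-2.5,"rx":0,"ry":0,"rz":0,"fingers":255}]' | grep -v ori;python3 -m creep '[{"tx":0,"ty":0,"tz":0,"rx":0,"ry":0,"rz":0,"fingers":70},{"tx":0,"ty":0,"tz":0,"rx":0,"ry":0,"rz":0,"fingers":50},{"tx":0,"ty":0,"tz":0,"rx":0,"ry":0,"rz":0,"fingers":40},{"tx":0,"ty":0,"tz":0,"rx":0,"ry":0,"rz":0,"fingers":40},{"tx":0,"ty":0,"tz":20,"rx":0,"ry":0,"rz":0,"fingers":40},{"tx":0,"ty":0,"tz":60,"rx":0,"ry":0,"rz":0,"fingers":40},{"tx":0,"ty":0,"tz":110,"rx":0,"ry":0,"rz":0,"fingers":40}]'
```

```text
t: 15.8
ee_pos: [551.8, -282.2, 37.2]
ft_force: [0.4, 0.3, -1.7]
width: 55.6
t: 16.68
ee_pos: [551.4, -281.8, 149.1]
orientation: [-1.271, 1.109, -1.108]
ft_force: [0.2, -0.2, 0.7]
width: 74.2
```

```bash
python3 -m creep '[{"tx":-6,"ty":50,"tz":10,"rx":0,"ry":0,"rz":0.14,"fingers":0},{"tx":-12,"ty":100,"tz":15,"rx":0,"ry":0,"rz":0.28,"fingers":0},{"tx":-18,"ty":150,"tz":15,"rx":0,"ry":0,"rz":0.42,"fingers":0},{"tx":-24,"ty":205,"tz":15,"rx":0,"ry":0,"rz":0.56,"fingers":0},{"tx":-30,"ty":260,"tz":15,"rx":0,"ry":0,"rz":0.7,"fingers":0},{"tx":-36,"ty":310,"tz":15,"rx":0,"ry":0,"rz":0.84,"fingers":0},{"tx":-36,"ty":310,"tz":15,"rx":0,"ry":0,"rz":0.84,"fingers":0},{"tx":-36,"ty":310,"tz":15,"rx":0,"ry":0,"rz":0.84,"fingers":0}]' ; python3 -c "
from h import *
st();snap('scene','j');snap('top','j')"
```

```text
t: 17.68
ee_pos: [516.3, 27.7, 163.3]
orientation: [-1.52, 0.465, -0.467]
ft_force: [-0.7, 0.5, 0.5]
width: 87.5
t 17.68 tcp [516.3  27.7 163.3] F [-0.7  0.5  0.5] M [-0.02 -0.1  -0.01] w 87.5 fingers [ 0.001 -0.    -1.   ] jaw [0.561 0.828 0.001] jawyaw 0.9754 q [ 0.03  0.36  1.92 -0.    0.86 -0.94]
```

View pics/j_scene.png

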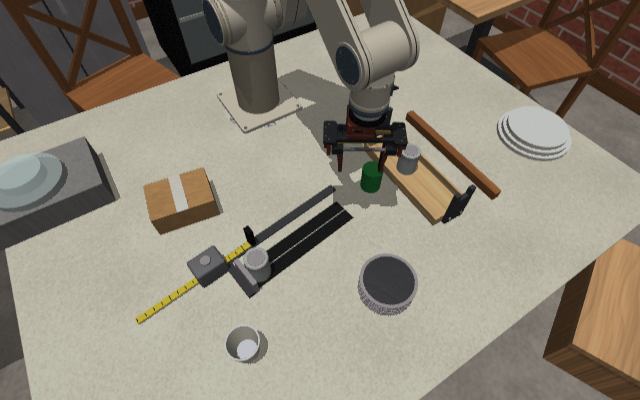

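View pics/j_top.png

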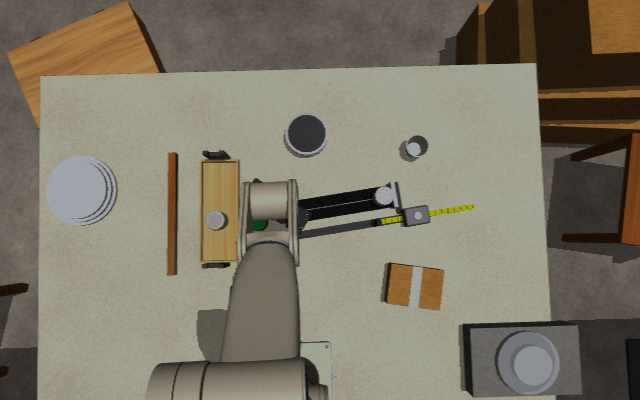

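The first tin stands at the stop (top (384,195)). The second hasn't moved from (217,219). Fetch it.

```bash
python3 -m creep '[{"tx":-6,"ty":50,"tz":0,"rx":0,"ry":0,"rz":0.15,"fingers":0},{"tx":-12,"ty":100,"tz":0,"rx":0,"ry":0,"rz":0.3,"fingers":0},{"tx":-18,"ty":150,"tz":0,"rx":0,"ry":0,"rz":0.45,"fingers":0},{"tx":-24,"ty":201,"tz":0,"rx":0,"ry":0,"rz":0.58,"fingers":0},{"tx":-24,"ty":201,"tz":-30,"rx":0,"ry":0,"rz":0.58,"fingers":0},{"tx":-24,"ty":201,"tz":-60,"rx":0,"ry":0,"rz":0.58,"fingers":0},{"tx":-24,"ty":201,"tz":-90,"rx":0,"ry":0,"rz":0.58,"fingers":0},{"tx":-24,"ty":201,"tz":-112,"rx":0,"ry":0,"rz":0.58,"fingers":0},{"tx":-24,"ty":201,"tz":-120,"rx":0,"ry":0,"rz":0.58,"fingers":0},{"tx":-24,"ty":201,"tz":-120,"rx":0,"ry":0,"rz":0.58,"fingers":40}]';python3 -m creep '[{"tx":0,"ty":0,"tz":0,"rx":0,"ry":0,"rz":0,"fingers":100},{"tx":0,"ty":0,"tz":0,"rx":0,"ry":0,"rz":0,"fingers":255},{"tx":0,"ty":0,"tz":0,"rx":0,"ry":0,"rz":0,"fingers":255},{"tx":0,"ty":0,"tz":0,"rx":0,"ry":0,"rz":0,"fingers":255},{"tx":0,"ty":0,"tz":0,"rx":0,"ry":0,"rz":0,"fingers":255},{"tx":0,"ty":0,"tz":0,"rx":0,"ry":0,"rz":0,"fingers":255}]';python3 -c "
from h import *
st()"
```

```text
t: 19.02
ee_pos: [492.2, 228.2, 42.3]
orientation: [-1.571, 0.013, -0.012]
ft_force: [-0.1, -0.6, 0.5]
width: 80.8
t: 19.77
ee_pos: [492.3, 229.2, 43.1]
orientation: [-1.57, 0.011, -0.012]
ft_force: [-0.5, -0.9, 6.5]
width: 55.6
t 19.77 tcp [492.3 229.2  43.1] F [-0.5 -0.9  6.5] M [-0.13 -0.01 -0.03] w 55.6 fingers [ 0.001  0.    -1.   ] jaw [0.015 1.    0.   ] jawyaw 1.5561 q [ 0.41  0.59  1.91 -0.    0.64 -1.14]
```

```bash
python3 -m creep '[{"tx":0,"ty":0,"tz":15,"rx":0,"ry":0,"rz":0,"fingers":255},{"tx":0,"ty":0,"tz":50,"rx":0,"ry":0,"rz":0,"fingers":255},{"tx":0,"ty":0,"tz":90,"rx":0,"ry":0,"rz":0,"fingers":255},{"tx":4,"ty":-30,"tz":110,"rx":0,"ry":0,"rz":-0.1,"fingers":255},{"tx":9,"ty":-75,"tz":110,"rx":0,"ry":0,"rz":-0.25,"fingers":255},{"tx":14,"ty":-120,"tz":110,"rx":0,"ry":0,"rz":-0.4,"fingers":255},{"tx":19,"ty":-170,"tz":110,"rx":0,"ry":0,"rz":-0.55,"fingers":255},{"tx":25,"ty":-220,"tz":110,"rx":0,"ry":0,"rz":-0.7,"fingers":255},{"tx":25,"ty":-220,"tz":110,"rx":0,"ry":0,"rz":-0.7,"fingers":255},{"tx":25,"ty":-220,"tz":110,"rx":0,"ry":0,"rz":-0.7,"fingers":255}]'|grep -v ori; python3 -m creep '[{"tx":5,"ty":-45,"tz":0,"rx":0,"ry":0,"rz":-0.15,"fingers":255},{"tx":10,"ty":-90,"tz":0,"rx":0,"ry":0,"rz":-0.3,"fingers":255},{"tx":15,"ty":-135,"tz":0,"rx":0,"ry":0,"rz":-0.45,"fingers":255},{"tx":20,"ty":-180,"tz":0,"rx":0,"ry":0,"rz":-0.6,"fingers":255},{"tx":24,"ty":-216,"tz":0,"rx":0,"ry":0,"rz":-0.72,"fingers":255},{"tx":24,"ty":-216,"tz":0,"rx":0,"ry":0,"rz":-0.72,"fingers":255},{"tx":24,"ty":-216,"tz":0,"rx":0,"ry":0,"rz":-0.72,"fingers":255}]';python3 -c "
from h import *
st();snap('scene','k')
a=cv2.imread('pics/k_scene.png')
cv2.imwrite('pics/k1.png',cv2.resize(a[150:310,190:370],None,fx=4,fy=4,interpolation=2))"
```

```text
t: 21.02
ee_pos: [516.7, 9.2, 152.8]
ft_force: [-0.8, -0.5, -1.0]
width: 55.6
t: 21.9
ee_pos: [540.7, -205.4, 152.3]
orientation: [-1.272, 1.107, -1.105]
ft_force: [-0.6, -0.1, -2.1]
width: 56.0
t 21.9 tcp [ 540.7 -205.4  152.3] F [-0.6 -0.1 -2.1] M [ 0.07 -0.12 -0.05] w 56.0 fingers [-0.001  0.001 -1.   ] jaw [ 0.99   0.138 -0.001] jawyaw 0.1389 q [-0.38  0.46  1.79  0.    0.9  -0.52]
```

View pics/k1.png

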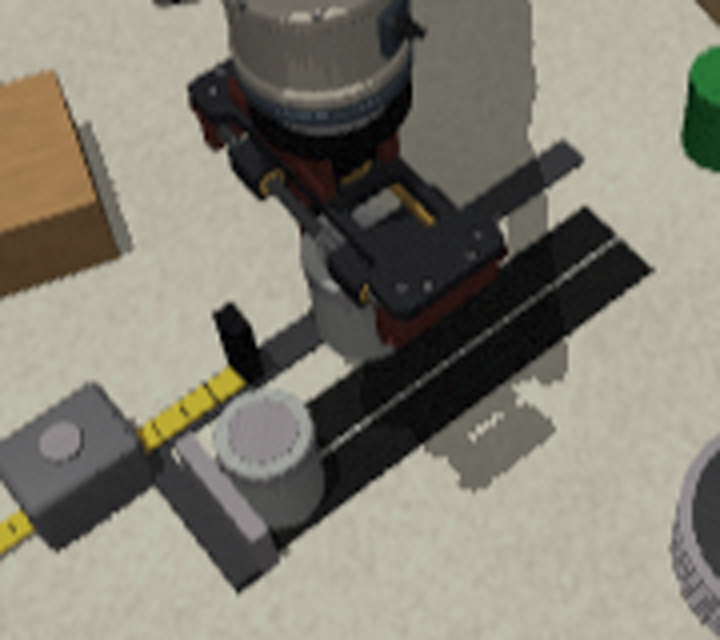

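The first tin still stands at the stop (zoom (265,450)), and the second hangs clear. Lower it and close the gap to about 2 mm.

```bash
python3 -m creep '[{"tx":0,"ty":0,"tz":-40,"rx":0,"ry":0,"rz":0,"fingers":255},{"tx":0,"ty":0,"tz":-80,"rx":0,"ry":0,"rz":0,"fingers":255},{"tx":0,"ty":0,"tz":-103,"rx":0,"ry":0,"rz":0,"fingers":255},{"tx":0,"ty":0,"tz":-113,"rx":0,"ry":0,"rz":0,"fingers":255},{"tx":0.7,"ty":-5,"tz":-113,"rx":0,"ry":0,"rz":0,"fingers":255},{"tx":1.5,"ty":-10,"tz":-113,"rx":0,"ry":0,"rz":0,"fingers":255},{"tx":2.3,"ty":-14,"tz":-113,"rx":0,"ry":0,"rz":0,"fingers":255},{"tx":2.8,"ty":-17,"tz":-113,"rx":0,"ry":0,"rz":0,"fingers":255},{"tx":3,"ty":-19,"tz":-113,"rx":0,"ry":0,"rz":0,"fingers":255},{"tx":3,"ty":-19,"tz":-113,"rx":0,"ry":0,"rz":0,"fingers":255}]';python3 -c "
from h import *
st();snap('scene','l')
a=cv2.imread('pics/l_scene.png')
cv2.imwrite('pics/l1.png',cv2.resize(a[210:310,210:310],None,fx=6,fy=6,interpolation=2))"
```

```text
t: 23.2
ee_pos: [543.8, -226.2, 39.5]
orientation: [-1.27, 1.109, -1.109]
ft_force: [0.4, 0.4, -1.9]
width: 55.8
t 23.2 tcp [ 543.8 -226.2   39.5] F [ 0.4  0.4 -1.9] M [-0.02 -0.1  -0.07] w 55.8 fingers [ 0. -0. -1.] jaw [0.991 0.135 0.   ] jawyaw 0.1357 q [-0.41  0.64  1.8   0.    0.7  -0.55]
```

View pics/l1.png

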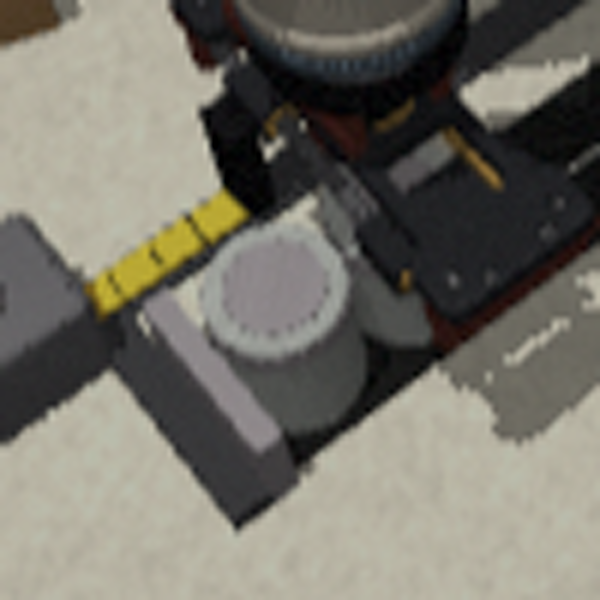

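The second tin is close beside the first. Set down and release.

```bash
python3 -m creep '[{"tx":-0.1,"ty":0.7,"tz":-1.5,"rx":0,"ry":0,"rz":0,"fingers":255},{"tx":-0.1,"ty":0.7,"tz":-2.5,"rx":0,"ry":0,"rz":0,"fingers":255},{"tx":-0.1,"ty":0.7,"tz":-2.5,"rx":0,"ry":0,"rz":0,"fingers":255},{"tx":-0.1,"ty":0.7,"tz":-2.5,"rx":0,"ry":0,"rz":0,"fingers":70},{"tx":-0.1,"ty":0.7,"tz":-2.5,"rx":0,"ry":0,"rz":0,"fingers":40},{"tx":-0.1,"ty":0.7,"tz":-2.5,"rx":0,"ry":0,"rz":0,"fingers":40},{"tx":-0.1,"ty":0.7,"tz":20,"rx":0,"ry":0,"rz":0,"fingers":40},{"tx":-0.1,"ty":0.7,"tz":60,"rx":0,"ry":0,"rz":0,"fingers":40},{"tx":-0.1,"ty":0.7,"tz":110,"rx":0,"ry":0,"rz":0,"fingers":40},{"tx":-0.1,"ty":60,"tz":130,"rx":0,"ry":0,"rz":0,"fingers":40}]';python3 -m creep '[{"tx":0,"ty":60,"tz":0,"rx":0,"ry":0,"rz":0,"fingers":40},{"tx":0,"ty":120,"tz":0,"rx":0,"ry":0,"rz":0,"fingers":80},{"tx":0,"ty":180,"tz":0,"rx":0,"ry":0,"rz":0,"fingers":80},{"tx":0,"ty":200,"tz":0,"rx":0,"ry":0,"rz":0,"fingers":80},{"tx":0,"ty":200,"tz":0,"rx":0,"ry":0,"rz":0,"fingers":80}]';python3 -c "
from h import *
st();snap('scene','m');snap('top','m')
a=cv2.imread('pics/m_scene.png')
b=cv2.imread('pics/m_top.png')
cv2.imwrite('pics/m1.png',cv2.resize(a[210:310,190:310],None,fx=6,fy=6,interpolation=2))
cv2.imwrite('pics/m2.png',cv2.resize(b[170:240,350:450],None,fx=6,fy=6,interpolation=2))"
```

```text
t: 24.5
ee_pos: [545.9, -168.6, 172.6]
orientation: [-1.266, 1.106, -1.117]
ft_force: [0.8, -0.2, 0.1]
width: 74.2
t: 25.12
ee_pos: [543.8, 34.6, 169.4]
orientation: [-1.272, 1.106, -1.107]
ft_force: [0.5, 0.1, -0.2]
width: 60.3
t 25.12 tcp [543.8  34.6 169.4] F [ 0.5  0.1 -0.2] M [-0.03 -0.07  0.01] w 60.3 fingers [ 0. -0. -1.] jaw [0.99  0.138 0.   ] jawyaw 0.1385 q [ 0.04  0.39  1.85 -0.    0.9  -0.1 ]
```

View pics/m1.png

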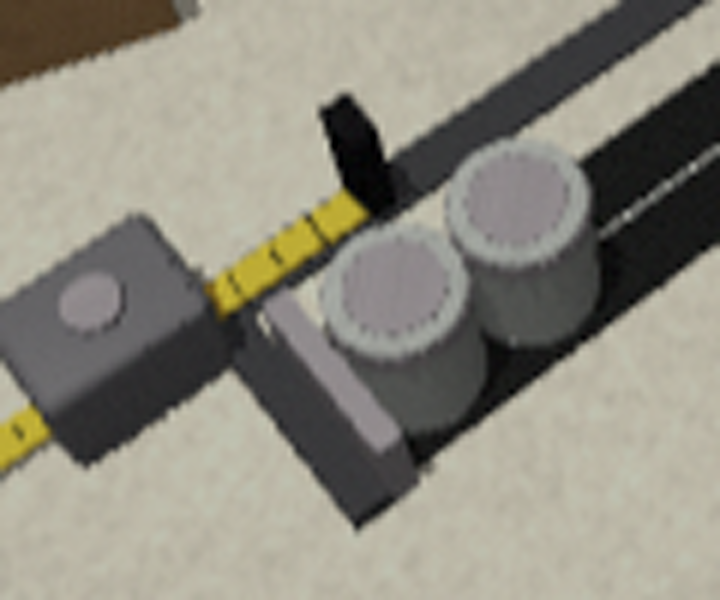

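View pics/m2.png

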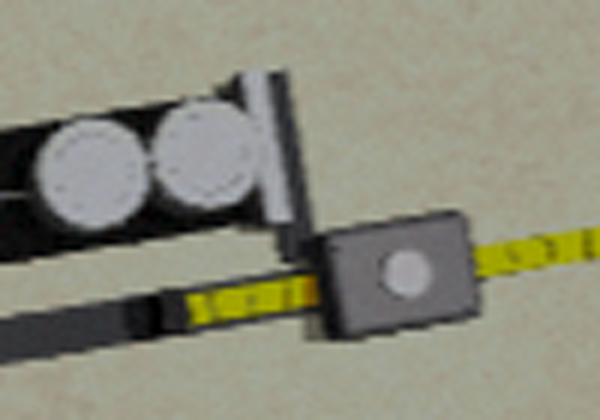

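View pics/m_top.png

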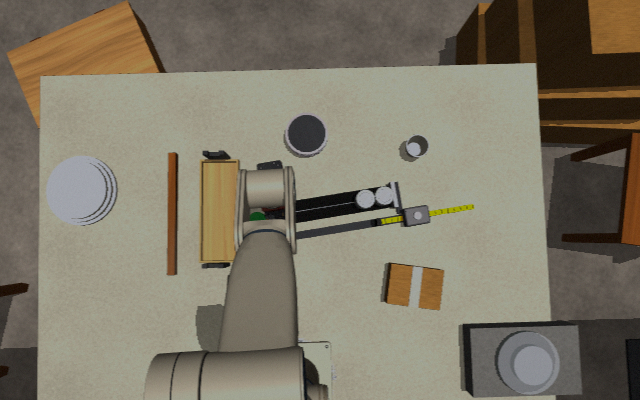

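The row stands: tins at m2 (205,155) and (93,172), with a gap of a few pixels at most. The crate is empty. Measure the tin centres and the tab.

```bash
cat >> h.py <<'E'
RS=np.array([555.6,-309.9]);U=np.array([-0.1355,0.9908]);W=np.array([-0.9908,-0.1355])
def gz(p): d=np.array(p[:2])-RS;return np.round([d@U,d@W-75],1)
E
python3 - <<'E'
from h import *
T=ctrl.get_image('top');S=ctrl.get_image('scene')
f=lambda p,x0,y0,k:(x0+(p[0]+.5)/k-.5,y0+(p[1]+.5)/k-.5)
for nm,a,b in (('t1',(203,155),(396,290)),('t2',(93,172),(517,202))):
    pt=f(a,350,170,6);ps=f(b,190,210,6)
    r=tri(T,pt,S,ps);print(nm,'tri',r[0].round(1),round(r[1],1),'T75',gz(onz(T,*pt,75)),'S75',gz(onz(S,*ps,75)),'trig',gz(r[0]))
# tab top: pick in S corners top face
for c in ((320,107),(343,93),(378,148),(392,205),(362,205)): print(c,gz(onz(S,*f(c,190,210,6),72)),gz(onz(S,*f(c,190,210,6),8)))
for c in ((127,300),(127,338),(160,295),(160,335),(188,290),(188,330)): print('T',c,gz(onz(T,*f(c,350,170,6),72)),gz(onz(T,*f(c,350,170,6),8)))
E
python3 -c "
from h import *
z=ctrl.get_image('top')['pixels'][200:235,360:400];cv2.imwrite('pics/n.png',cv2.resize(z,None,fx=16,fy=16,interpolation=2))
z=ctrl.get_image('scene')['pixels'][215:260,230:270];cv2.imwrite('pics/n2.png',cv2.resize(z,None,fx=13,fy=13,interpolation=2))"
```

```text
t1 tri [ 550.8 -282.3   66. ] 3.5 T75 [ 30.9 -74.3] S75 [ 25.  -77.5] trig [ 28. -74.]
t2 tri [ 543.6 -225.7   69. ] 2.7 T75 [ 86.9 -74.9] S75 [ 82.5 -76.8] trig [ 85.1 -74.5]
(320, 107) [48.6 10.6] [61.9 49.5]
(343, 93) [59.3 10.1] [73.5 48.9]
(378, 148) [ 55.6 -20.1] [69.4 16.2]
(392, 205) [ 45.2 -44.8] [ 58.2 -10.5]
(362, 205) [ 36.3 -37.2] [48.6 -2.3]
T (127, 300) [80.6 -8.8] [73.3 -9.8]
T (127, 338) [83.8 10. ] [76.7  9.7]
T (160, 295) [63.8 -8.6] [55.8 -9.6]
T (160, 335) [67.3 11.2] [59.4 11. ]
T (188, 290) [49.5 -8.8] [40.9 -9.8]
T (188, 330) [53. 11.] [44.5 10.8]
```

View pics/n.png

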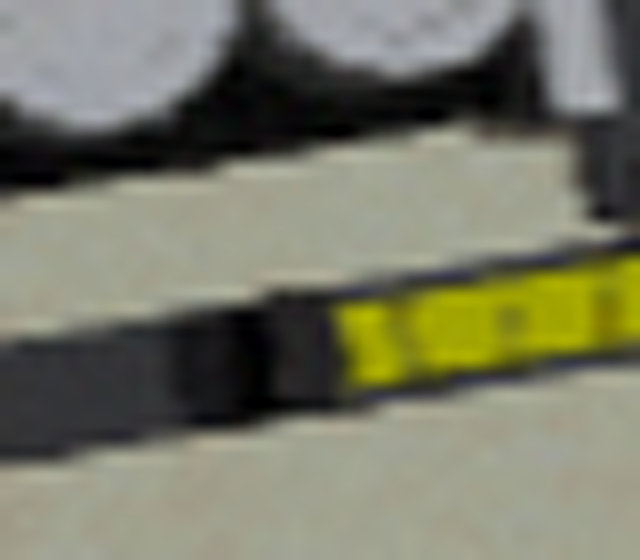

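View pics/n2.png

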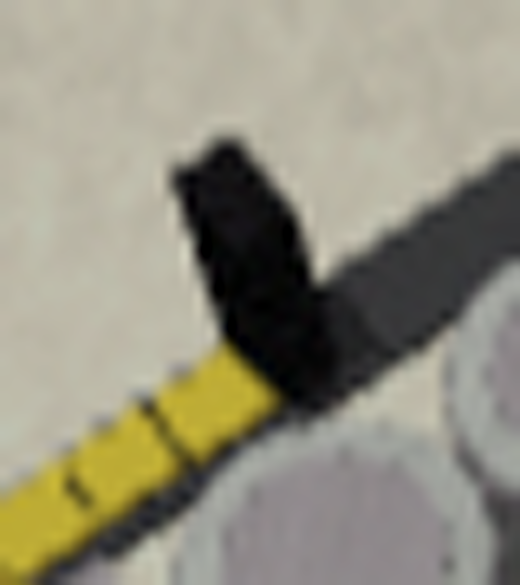

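```bash
python3 -m creep '[{"tx":-14,"ty":-60,"tz":0,"rx":0,"ry":0,"rz":0,"fingers":120},{"tx":-28,"ty":-120,"tz":0,"rx":0,"ry":0,"rz":0,"fingers":120},{"tx":-42,"ty":-180,"tz":0,"rx":0,"ry":0,"rz":0,"fingers":120},{"tx":-56,"ty":-240,"tz":0,"rx":0,"ry":0,"rz":0,"fingers":120},{"tx":-70,"ty":-298,"tz":0,"rx":0,"ry":0,"rz":0,"fingers":120},{"tx":-70,"ty":-298,"tz":-20,"rx":0,"ry":0,"rz":0,"fingers":120},{"tx":-70,"ty":-298,"tz":-50,"rx":0,"ry":0,"rz":0,"fingers":120},{"tx":-70,"ty":-298,"tz":-70,"rx":0,"ry":0,"rz":0,"fingers":120},{"tx":-70,"ty":-298,"tz":-70,"rx":0,"ry":0,"rz":0,"fingers":120}]';python3 -c "
from h import *
o=st();print(gz(o['ee_pos']));snap('scene','o')
a=cv2.imread('pics/o_scene.png')
cv2.imwrite('pics/o1.png',cv2.resize(a[150:300,190:330],None,fx=4,fy=4,interpolation=2))"
```

```text
t: 26.55
ee_pos: [472.3, -264.3, 98.1]
orientation: [-1.271, 1.112, -1.107]
ft_force: [-0.6, 0.5, 0.0]
width: 46.6
t 26.55 tcp [ 472.3 -264.3   98.1] F [-0.6  0.5  0. ] M [-0.01 -0.06  0.08] w 46.6 fingers [-0.003  0.002 -1.   ] jaw [ 0.991  0.134 -0.003] jawyaw 0.1346 q [-0.53  0.5   1.9  -0.    0.75 -0.67]
[56.4  1.3]
```

View pics/o1.png

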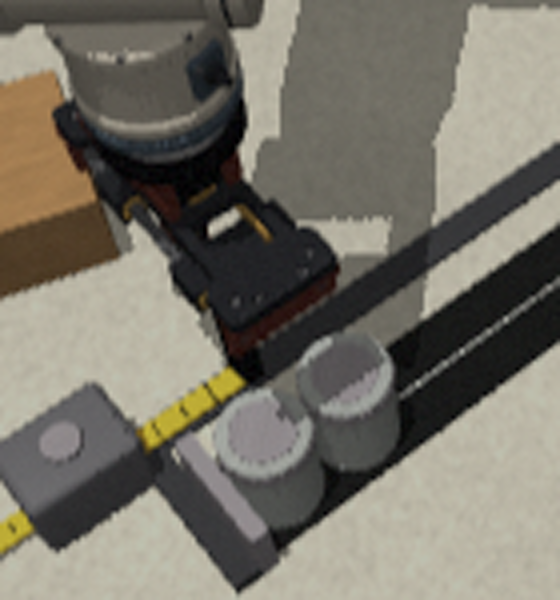

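The gripper is over the tab (zoom (250,355)) and both tins stand. Descend and grip.

```bash
python3 -m creep '[{"tx":1,"ty":0.5,"tz":-20,"rx":0,"ry":0,"rz":0,"fingers":120},{"tx":1,"ty":0.5,"tz":-40,"rx":0,"ry":0,"rz":0,"fingers":120},{"tx":1,"ty":0.5,"tz":-58,"rx":0,"ry":0,"rz":0,"fingers":120},{"tx":1,"ty":0.5,"tz":-65,"rx":0,"ry":0,"rz":0,"fingers":120},{"tx":1,"ty":0.5,"tz":-65,"rx":0,"ry":0,"rz":0,"fingers":255},{"tx":1,"ty":0.5,"tz":-65,"rx":0,"ry":0,"rz":0,"fingers":255},{"tx":1,"ty":0.5,"tz":-65,"rx":0,"ry":0,"rz":0,"fingers":255},{"tx":1,"ty":0.5,"tz":-65,"rx":0,"ry":0,"rz":0,"fingers":255},{"tx":1,"ty":0.5,"tz":-65,"rx":0,"ry":0,"rz":0,"fingers":255}]';python3 -c "
from h import *
o=st();print(gz(o['ee_pos']))"
```

```text
t: 27.72
ee_pos: [473.0, -263.8, 34.9]
orientation: [-1.272, 1.11, -1.107]
ft_force: [-9.0, -4.3, 4.3]
width: 21.9
t 27.73 tcp [ 473.  -263.8   34.9] F [-9.  -4.3  4.3] M [-0.56  0.96  0.  ] w 21.9 fingers [-0.003  0.    -1.   ] jaw [ 0.991  0.136 -0.003] jawyaw 0.1363 q [-0.53  0.61  1.91 -0.    0.63 -0.66]
[56.8  0.6]
```

The tab is gripped (21.9 mm). Pull 49 mm along the gauge.

```bash
python3 -m creep '[{"tx":-0.6,"ty":1,"tz":0,"rx":0,"ry":0,"rz":0,"fingers":255},{"tx":-1.5,"ty":6,"tz":0,"rx":0,"ry":0,"rz":0,"fingers":255},{"tx":-2.6,"ty":14,"tz":0,"rx":0,"ry":0,"rz":0,"fingers":255},{"tx":-3.7,"ty":22,"tz":0,"rx":0,"ry":0,"rz":0,"fingers":255},{"tx":-4.8,"ty":30,"tz":0,"rx":0,"ry":0,"rz":0,"fingers":255},{"tx":-5.9,"ty":38,"tz":0,"rx":0,"ry":0,"rz":0,"fingers":255},{"tx":-6.8,"ty":45,"tz":0,"rx":0,"ry":0,"rz":0,"fingers":255},{"tx":-7.2,"ty":48.5,"tz":0,"rx":0,"ry":0,"rz":0,"fingers":255},{"tx":-7.2,"ty":48.5,"tz":0,"rx":0,"ry":0,"rz":0,"fingers":255},{"tx":-7.2,"ty":48.5,"tz":0,"rx":0,"ry":0,"rz":0,"fingers":255}]';python3 -c "
from h import *
o=st();print(gz(o['ee_pos']));snap('scene','p');snap('top','p')
a=cv2.imread('pics/p_scene.png')
cv2.imwrite('pics/p1.png',cv2.resize(a[150:330,130:330],None,fx=4,fy=4,interpolation=2)[:600])
a=cv2.imread('pics/p_top.png')
cv2.imwrite('pics/p2.png',cv2.resize(a[150:250,330:500],None,fx=4,fy=4,interpolation=2))"
```

```text
t: 28.98
ee_pos: [466.4, -215.4, 34.8]
orientation: [-1.272, 1.109, -1.107]
ft_force: [-6.2, -5.2, 3.2]
width: 21.7
t 28.98 tcp [ 466.4 -215.4   34.8] F [-6.2 -5.2  3.2] M [-0.62  0.83 -0.02] w 21.7 fingers [-0.002 -0.    -1.   ] jaw [ 0.991  0.136 -0.002] jawyaw 0.1365 q [-0.46  0.58  1.97 -0.    0.59 -0.59]
[105.7   0.6]
```

View pics/p1.png

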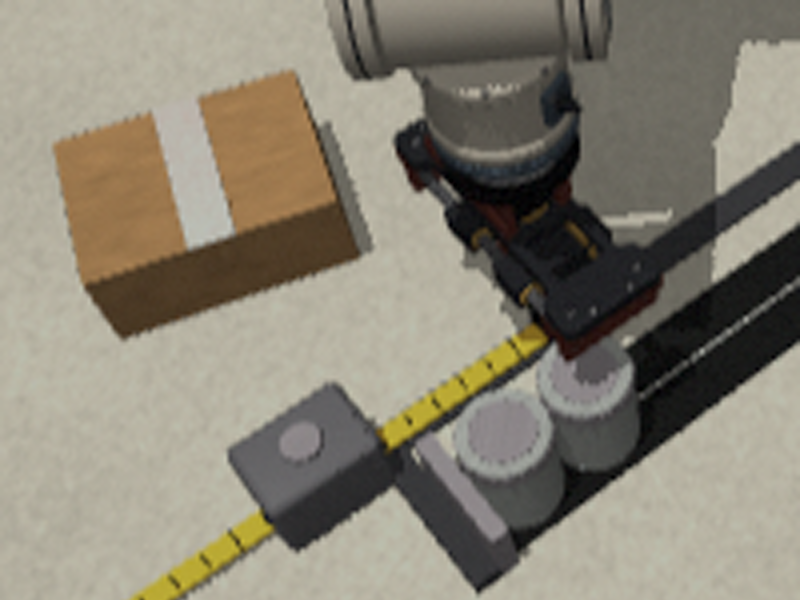

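View pics/p2.png

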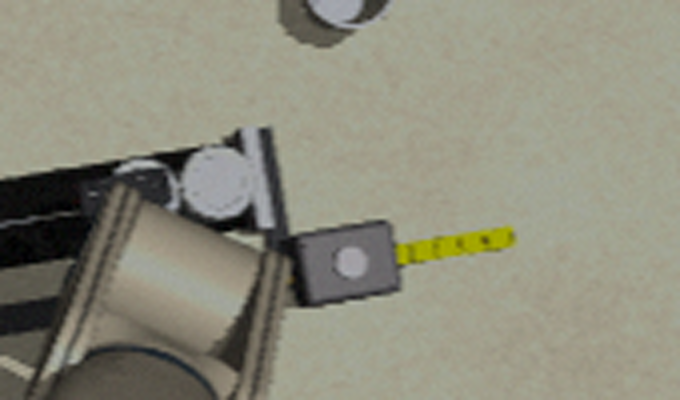

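The tail end moved from top (473.9,206.6) to about (458.4,209.1), so there was no slip. Measure that as a length and hold.

```bash
python3 - <<'E'
from h import *
import pickle
T0=pickle.load(open('im1.pkl','rb'))[0];T1=ctrl.get_image('top')
def end(T):
    hsv=cv2.cvtColor(T['pixels'],cv2.COLOR_BGR2HSV);m=cv2.inRange(hsv,np.array((22,120,80)),np.array((36,255,255)));m[:,:432]=0
    ys,xs=np.nonzero(m);k=xs>=xs.max()-3
    g=T['pixels'][:,:,0].astype(float) # blue low on yellow
    r=int(round(ys[k].mean()));row=g[r,xs.max()-8:xs.max()+6];h=(row[:4].mean()+row[-3:].mean())/2
    i=[j for j in range(len(row)-1) if row[j]<h<=row[j+1]][-1];u=xs.max()-8+i+(h-row[i])/(row[i+1]-row[i])
    return onz(T,u,ys[k].mean(),6)
a,b=end(T0),end(T1);print(a.round(1),b.round(1),'pull',round((b-a)[:2]@U,1))
E
python3 -m creep '[{"tx":0,"ty":0,"tz":0,"rx":0,"ry":0,"rz":0,"fingers":255},{"tx":0,"ty":0,"tz":0,"rx":0,"ry":0,"rz":0,"fingers":255},{"tx":0,"ty":0,"tz":0,"rx":0,"ry":0,"rz":0,"fingers":255},{"tx":0,"ty":0,"tz":0,"rx":0,"ry":0,"rz":0,"fingers":255},{"tx":0,"ty":0,"tz":0,"rx":0,"ry":0,"rz":0,"fingers":255},{"tx":0,"ty":0,"tz":0,"rx":0,"ry":0,"rz":0,"fingers":255},{"tx":0,"ty":0,"tz":0,"rx":0,"ry":0,"rz":0,"fingers":255},{"tx":0,"ty":0,"tz":0,"rx":0,"ry":0,"rz":0,"fingers":255},{"tx":0,"ty":0,"tz":0,"rx":0,"ry":0,"rz":0,"fingers":255},{"tx":0,"ty":0,"tz":0,"rx":0,"ry":0,"rz":0,"fingers":255}]'
```

```text
[ 513.8 -570.9    6. ] [ 506.6 -523.1    6. ] pull 48.3
t: 30.38
ee_pos: [466.4, -215.5, 34.8]
orientation: [-1.272, 1.109, -1.107]
ft_force: [-6.0, -5.4, 2.5]
width: 21.8
```

```bash
python3 -m creep '[{"tx":0,"ty":0,"tz":0,"rx":0,"ry":0,"rz":0,"fingers":255},{"tx":0,"ty":0,"tz":0,"rx":0,"ry":0,"rz":0,"fingers":255},{"tx":0,"ty":0,"tz":0,"rx":0,"ry":0,"rz":0,"fingers":255},{"tx":0,"ty":0,"tz":0,"rx":0,"ry":0,"rz":0,"fingers":255},{"tx":0,"ty":0,"tz":0,"rx":0,"ry":0,"rz":0,"fingers":255},{"tx":0,"ty":0,"tz":0,"rx":0,"ry":0,"rz":0,"fingers":255},{"tx":0,"ty":0,"tz":0,"rx":0,"ry":0,"rz":0,"fingers":255},{"tx":0,"ty":0,"tz":0,"rx":0,"ry":0,"rz":0,"fingers":255},{"tx":0,"ty":0,"tz":0,"rx":0,"ry":0,"rz":0,"fingers":255},{"tx":0,"ty":0,"tz":0,"rx":0,"ry":0,"rz":0,"fingers":255}]'; python3 -c "
from h import *
snap('scene','q')
a=cv2.imread('pics/q_scene.png')
cv2.imwrite('pics/q1.png',cv2.resize(a[180:320,180:330],None,fx=4,fy=4,interpolation=2))"
```

```text
t: 31.62
ee_pos: [466.4, -215.5, 34.8]
orientation: [-1.272, 1.109, -1.108]
ft_force: [-5.9, -5.3, 2.8]
width: 21.9
```

View pics/q1.png

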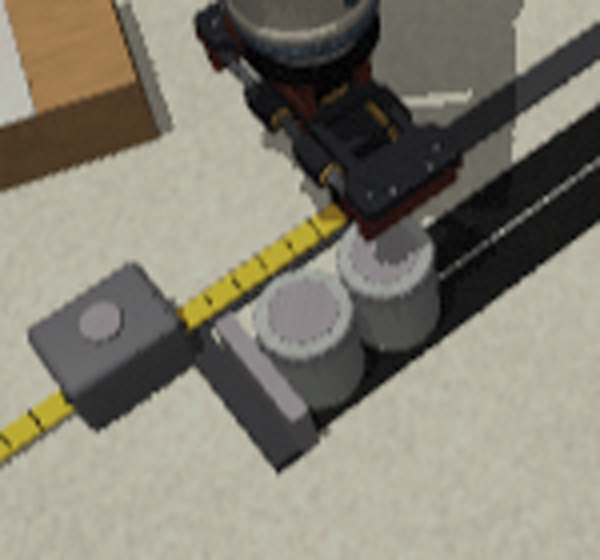

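The hold lasted over 2.5 s with the row undisturbed. Carry the tab home, release and rise.

```bash
python3 -m creep '[{"tx":1,"ty":-7,"tz":0,"rx":0,"ry":0,"rz":0,"fingers":255},{"tx":2.2,"ty":-16,"tz":0,"rx":0,"ry":0,"rz":0,"fingers":255},{"tx":3.4,"ty":-25,"tz":0,"rx":0,"ry":0,"rz":0,"fingers":255},{"tx":4.6,"ty":-34,"tz":0,"rx":0,"ry":0,"rz":0,"fingers":255},{"tx":5.7,"ty":-42,"tz":0,"rx":0,"ry":0,"rz":0,"fingers":255},{"tx":6.4,"ty":-47,"tz":0,"rx":0,"ry":0,"rz":0,"fingers":255},{"tx":6.4,"ty":-47,"tz":0,"rx":0,"ry":0,"rz":0,"fingers":255},{"tx":6.4,"ty":-47,"tz":0,"rx":0,"ry":0,"rz":0,"fingers":120},{"tx":6.4,"ty":-47,"tz":0,"rx":0,"ry":0,"rz":0,"fingers":120},{"tx":6.4,"ty":-47,"tz":0,"rx":0,"ry":0,"rz":0,"fingers":120}]';python3 -m creep '[{"tx":0,"ty":0,"tz":20,"rx":0,"ry":0,"rz":0,"fingers":120},{"tx":0,"ty":0,"tz":60,"rx":0,"ry":0,"rz":0,"fingers":120},{"tx":0,"ty":0,"tz":110,"rx":0,"ry":0,"rz":0,"fingers":120},{"tx":0,"ty":30,"tz":150,"rx":0,"ry":0,"rz":0,"fingers":120},{"tx":5,"ty":80,"tz":160,"rx":0,"ry":0,"rz":0.15,"fingers":120},{"tx":12,"ty":130,"tz":160,"rx":0,"ry":0,"rz":0.3,"fingers":60},{"tx":18,"ty":180,"tz":160,"rx":0,"ry":0,"rz":0.45,"fingers":40},{"tx":24,"ty":235,"tz":160,"rx":0,"ry":0,"rz":0.6,"fingers":40},{"tx":24,"ty":235,"tz":160,"rx":0,"ry":0,"rz":0.6,"fingers":40}]'; python3 -c "
from h import *
st();snap('scene','r');snap('top','r')"
```

```text
t: 32.92
ee_pos: [474.2, -262.0, 34.6]
orientation: [-1.27, 1.108, -1.109]
ft_force: [-0.7, 0.2, -0.6]
width: 45.6
t: 34.05
ee_pos: [498.1, -23.9, 194.5]
orientation: [-1.472, 0.647, -0.648]
ft_force: [0.3, -0.4, -0.1]
width: 74.5
t 34.05 tcp [498.1 -23.9 194.5] F [ 0.3 -0.4 -0.1] M [-0.04 -0.12 -0.06] w 74.5 fingers [ 0.  0. -1.] jaw [0.737 0.676 0.   ] jawyaw 0.742 q [-0.07  0.29  1.93  0.    0.92 -0.81]
```

View pics/r_scene.png

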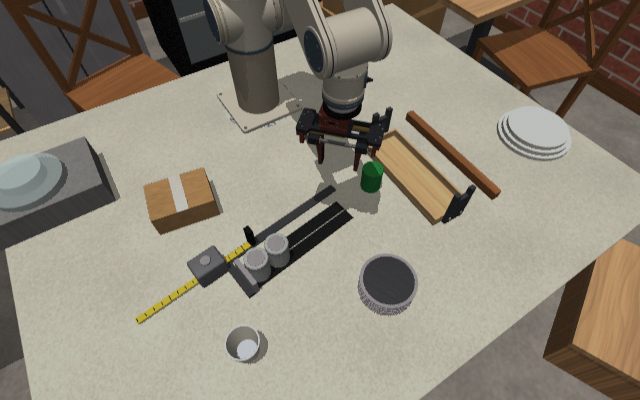

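View pics/r_top.png

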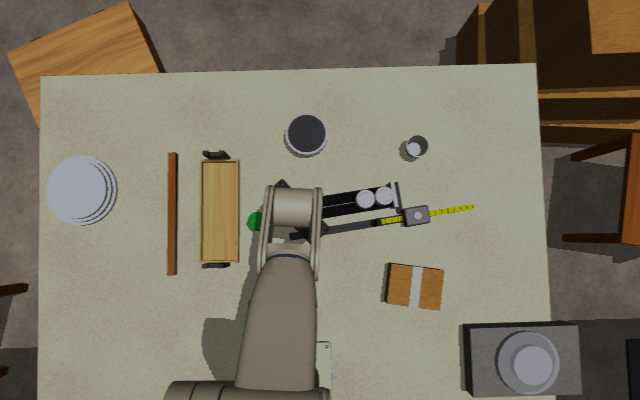

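The blade is home, both tins stand, and the bar is unmoved at top (172,213). Fetch the bar.

```bash
python3 -m creep '[{"tx":2,"ty":50,"tz":0,"rx":0,"ry":0,"rz":0.12,"fingers":40},{"tx":4,"ty":105,"tz":0,"rx":0,"ry":0,"rz":0.24,"fingers":40},{"tx":7,"ty":160,"tz":0,"rx":0,"ry":0,"rz":0.36,"fingers":40},{"tx":10,"ty":215,"tz":0,"rx":0,"ry":0,"rz":0.48,"fingers":40},{"tx":13,"ty":270,"tz":0,"rx":0,"ry":0,"rz":0.6,"fingers":40},{"tx":16,"ty":325,"tz":0,"rx":0,"ry":0,"rz":0.72,"fingers":40},{"tx":19,"ty":375,"tz":0,"rx":0,"ry":0,"rz":0.814,"fingers":60},{"tx":19,"ty":397,"tz":-20,"rx":0,"ry":0,"rz":0.814,"fingers":60},{"tx":19,"ty":397,"tz":-60,"rx":0,"ry":0,"rz":0.814,"fingers":60},{"tx":19,"ty":397,"tz":-100,"rx":0,"ry":0,"rz":0.814,"fingers":60}]';python3 -c "
from h import *
st();snap('scene','s')"
```

```text
t: 35.4
ee_pos: [518.1, 368.9, 93.3]
orientation: [-1.571, 0.018, -0.019]
ft_force: [0.3, -0.2, -0.6]
width: 67.3
t 35.4 tcp [518.1 368.9  93.3] F [ 0.3 -0.2 -0.6] M [ 0.03 -0.12  0.03] w 67.3 fingers [ 0.001  0.    -1.   ] jaw [0.023 1.    0.   ] jawyaw 1.5476 q [ 0.6   0.61  1.68 -0.    0.85 -0.95]
```

View pics/s_scene.png

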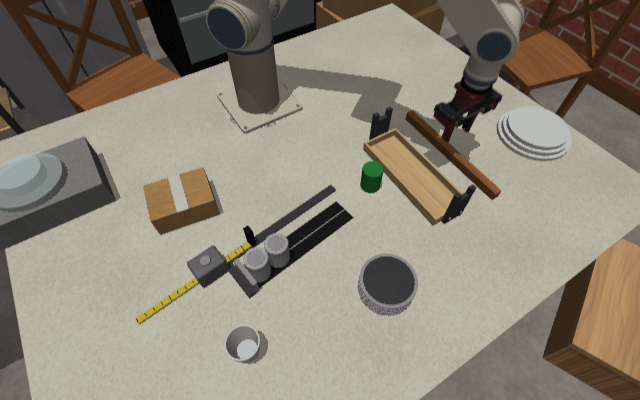

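The gripper straddles the bar (scene (468,118)). Descend and grip it.

```bash
python3 -m creep '[{"tx":0,"ty":1,"tz":-20,"rx":0,"ry":0,"rz":0,"fingers":60},{"tx":0,"ty":1,"tz":-45,"rx":0,"ry":0,"rz":0,"fingers":60},{"tx":0,"ty":1,"tz":-68,"rx":0,"ry":0,"rz":0,"fingers":60},{"tx":0,"ty":1,"tz":-80,"rx":0,"ry":0,"rz":0,"fingers":60},{"tx":0,"ty":1,"tz":-80,"rx":0,"ry":0,"rz":0,"fingers":100},{"tx":0,"ty":1,"tz":-80,"rx":0,"ry":0,"rz":0,"fingers":255},{"tx":0,"ty":1,"tz":-80,"rx":0,"ry":0,"rz":0,"fingers":255},{"tx":0,"ty":1,"tz":-80,"rx":0,"ry":0,"rz":0,"fingers":255},{"tx":0,"ty":1,"tz":-80,"rx":0,"ry":0,"rz":0,"fingers":255},{"tx":0,"ty":1,"tz":-80,"rx":0,"ry":0,"rz":0,"fingers":255}]';python3 -c "
from h import *
st()"
```

```text
t: 36.7
ee_pos: [517.3, 371.4, 14.9]
orientation: [-1.57, 0.015, -0.017]
ft_force: [-0.5, 0.9, 3.2]
width: 24.2
t 36.7 tcp [517.3 371.4  14.9] F [-0.5  0.9  3.2] M [0.33 0.02 0.12] w 24.2 fingers [ 0.001  0.001 -1.   ] jaw [0.021 1.    0.001] jawyaw 1.5502 q [ 0.6   0.73  1.69  0.    0.72 -0.95]
```

```bash
python3 -m creep '[{"tx":0,"ty":0,"tz":15,"rx":0,"ry":0,"rz":0,"fingers":255},{"tx":0,"ty":0,"tz":50,"rx":0,"ry":0,"rz":0,"fingers":255},{"tx":0,"ty":0,"tz":95,"rx":0,"ry":0,"rz":0,"fingers":255},{"tx":0,"ty":0,"tz":130,"rx":0,"ry":0,"rz":0,"fingers":255},{"tx":0,"ty":-20,"tz":145,"rx":0,"ry":0,"rz":0,"fingers":255},{"tx":0,"ty":-60,"tz":145,"rx":0,"ry":0,"rz":0.005,"fingers":255},{"tx":0,"ty":-100,"tz":145,"rx":0,"ry":0,"rz":0.005,"fingers":255},{"tx":0,"ty":-130,"tz":145,"rx":0,"ry":0,"rz":0.005,"fingers":255},{"tx":0,"ty":-144,"tz":145,"rx":0,"ry":0,"rz":0.005,"fingers":255},{"tx":0,"ty":-144,"tz":145,"rx":0,"ry":0,"rz":0.005,"fingers":255}]';python3 -m creep '[{"tx":0,"ty":0,"tz":0,"rx":0,"ry":0,"rz":0,"fingers":255},{"tx":0,"ty":0,"tz":0,"rx":0,"ry":0,"rz":0,"fingers":255},{"tx":0,"ty":0,"tz":0,"rx":0,"ry":0,"rz":0,"fingers":255}]'; python3 -c "
from h import *
st();snap('scene','u');snap('top','u')
a=cv2.imread('pics/u_scene.png')
cv2.imwrite('pics/u1.png',cv2.resize(a[70:230,350:500],None,fx=3.7,fy=3.7,interpolation=2))
a=cv2.imread('pics/u_top.png')
cv2.imwrite('pics/u2.png',cv2.resize(a[140:285,185:275],None,fx=4,fy=4,interpolation=2))"
```

```text
t: 37.95
ee_pos: [516.6, 225.8, 159.0]
orientation: [-1.571, 0.015, -0.013]
ft_force: [0.3, 0.2, -3.0]
width: 23.7
t: 38.33
ee_pos: [516.9, 227.6, 159.3]
orientation: [-1.571, 0.012, -0.012]
ft_force: [-0.1, 0.1, -3.8]
width: 23.5
t 38.33 tcp [516.9 227.6 159.3] F [-0.1  0.1 -3.8] M [ 0.01 -0.13 -0.04] w 23.5 fingers [ 0.  0. -1.] jaw [0.015 1.    0.   ] jawyaw 1.556 q [ 0.39  0.43  1.82  0.    0.9  -1.16]
```

View pics/u1.png

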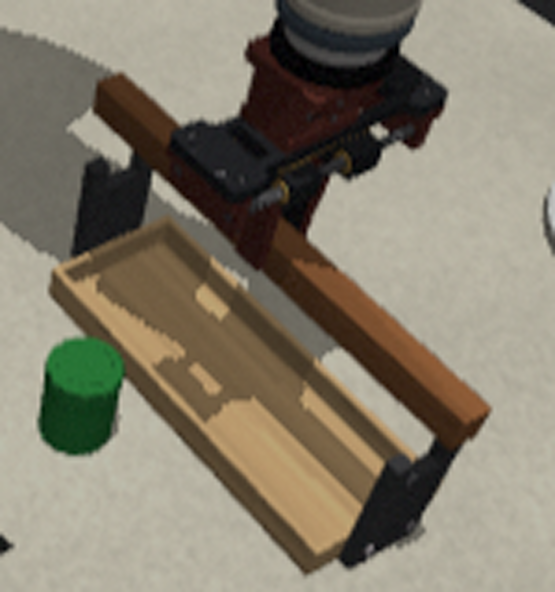

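View pics/u2.png

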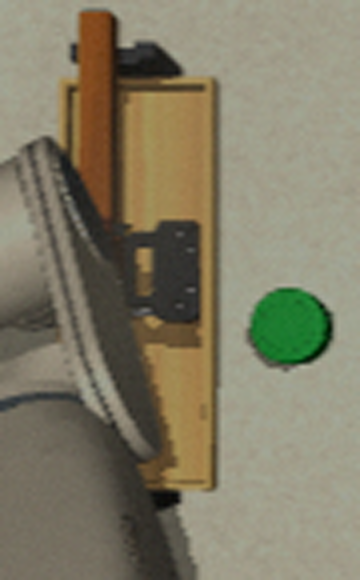

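The bar is over both brackets, level; the scene +x end is above the post at (395,490) in the zoom. Lower it, watching the force.

```bash
python3 -m creep '[{"tx":0.5,"ty":0,"tz":-10,"rx":0,"ry":0,"rz":0,"fingers":255},{"tx":0.5,"ty":0,"tz":-20,"rx":0,"ry":0,"rz":0,"fingers":255},{"tx":0.5,"ty":0,"tz":-28,"rx":0,"ry":0,"rz":0,"fingers":255},{"tx":0.5,"ty":0,"tz":-34,"rx":0,"ry":0,"rz":0,"fingers":255},{"tx":0.5,"ty":0,"tz":-40,"rx":0,"ry":0,"rz":0,"fingers":255},{"tx":0.5,"ty":0,"tz":-40,"rx":0,"ry":0,"rz":0,"fingers":255}]';python3 -m creep '[{"tx":0,"ty":0,"tz":-3,"rx":0,"ry":0,"rz":0,"fingers":255},{"tx":0,"ty":0,"tz":-6,"rx":0,"ry":0,"rz":0,"fingers":255},{"tx":0,"ty":0,"tz":-7,"rx":0,"ry":0,"rz":0,"fingers":255},{"tx":0,"ty":0,"tz":-7,"rx":0,"ry":0,"rz":0,"fingers":255}]'
```

```text
t: 39.17
ee_pos: [517.2, 226.8, 118.9]
orientation: [-1.571, 0.013, -0.012]
ft_force: [-0.2, -0.9, -4.0]
width: 23.9
t: 39.67
ee_pos: [517.4, 226.9, 112.4]
orientation: [-1.571, 0.012, -0.012]
ft_force: [0.7, -0.8, -4.8]
width: 23.9
```

```bash
python3 -m creep '[{"tx":0,"ty":0,"tz":-1.3,"rx":0,"ry":0,"rz":0,"fingers":255},{"tx":0,"ty":0,"tz":-1.3,"rx":0,"ry":0,"rz":0,"fingers":255},{"tx":0,"ty":0,"tz":-1.3,"rx":0,"ry":0,"rz":0,"fingers":160},{"tx":0,"ty":0,"tz":-1.3,"rx":0,"ry":0,"rz":0,"fingers":100},{"tx":0,"ty":0,"tz":-1.3,"rx":0,"ry":0,"rz":0,"fingers":80},{"tx":0,"ty":0,"tz":-1.3,"rx":0,"ry":0,"rz":0,"fingers":80},{"tx":0,"ty":0,"tz":15,"rx":0,"ry":0,"rz":0,"fingers":80},{"tx":0,"ty":0,"tz":50,"rx":0,"ry":0,"rz":0,"fingers":80},{"tx":0,"ty":0,"tz":90,"rx":0,"ry":0,"rz":0,"fingers":80},{"tx":0,"ty":30,"tz":110,"rx":0,"ry":0,"rz":0,"fingers":80}]';python3 -m creep '[{"tx":0,"ty":60,"tz":20,"rx":0,"ry":0,"rz":0,"fingers":80},{"tx":0,"ty":120,"tz":20,"rx":0,"ry":0,"rz":0,"fingers":80},{"tx":0,"ty":180,"tz":20,"rx":0,"ry":0,"rz":0,"fingers":80},{"tx":0,"ty":220,"tz":20,"rx":0,"ry":0,"rz":0,"fingers":80},{"tx":0,"ty":220,"tz":20,"rx":0,"ry":0,"rz":0,"fingers":80},{"tx":0,"ty":220,"tz":20,"rx":0,"ry":0,"rz":0,"fingers":80}]';python3 -c "
from h import *
st();snap('scene','v');snap('top','v')
import pickle
a=cv2.imread('pics/v_scene.png')
b=cv2.imread('pics/v_top.png')
A=cv2.resize(a[90:230,350:490],None,fx=4.2,fy=4.2,interpolation=2);B=cv2.resize(cv2.imread('pics/v_top.png')[140:285,185:235],None,fx=4,fy=4,interpolation=2)
B0=cv2.resize(cv2.imread('pics/a_top.png')[140:285,185:235],None,fx=4,fy=4,interpolation=2)
cv2.imwrite('pics/v1.png',A);cv2.imwrite('pics/v2.png',np.hstack([B0,B]))"
```

```text
t: 40.92
ee_pos: [518.4, 256.4, 225.9]
orientation: [-1.569, 0.012, -0.017]
ft_force: [0.4, -0.2, -1.3]
width: 60.0
t: 41.68
ee_pos: [517.2, 476.3, 242.9]
orientation: [-1.571, 0.012, -0.012]
ft_force: [-0.3, 0.1, -0.6]
width: 60.2
t 41.67 tcp [517.2 476.3 242.9] F [-0.3  0.1 -0.6] M [ 0.05 -0.11  0.02] w 60.2 fingers [-0. -0. -1.] jaw [ 0.016  1.    -0.   ] jawyaw 1.5553 q [ 0.73  0.53  1.43 -0.    1.18 -0.83]
```

View pics/v1.png

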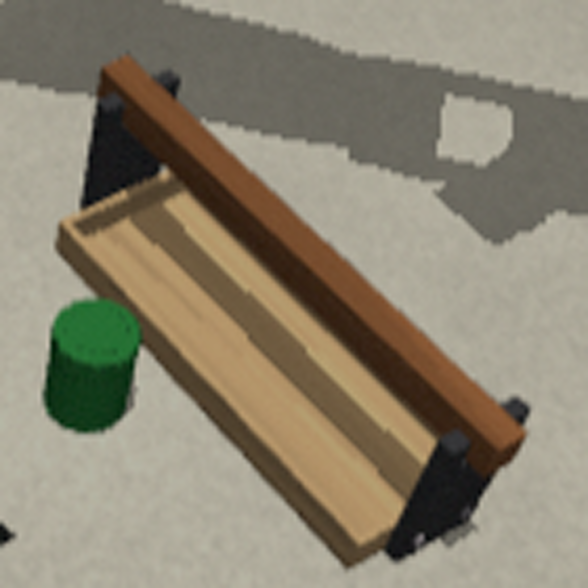

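View pics/v2.png

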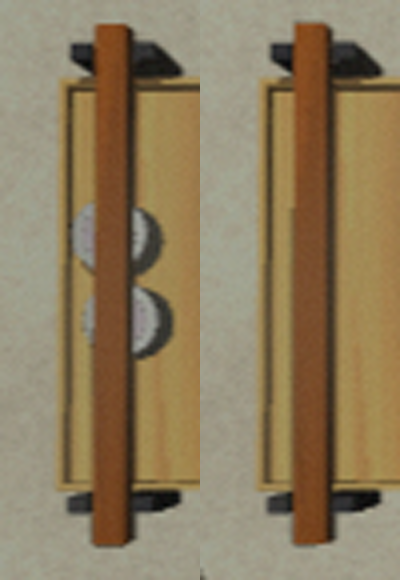

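View pics/v_scene.png

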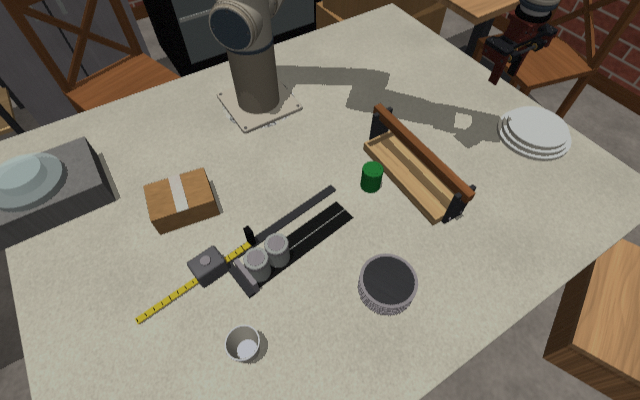

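The bar sits in both brackets, within a pixel of its original pixels: (95..128, 25..545) in both top crops. One last numeric check of the row and blade.

```bash
python3 - <<'E'
from h import *
import pickle
T0,S0=pickle.load(open('im1.pkl','rb'));T=ctrl.get_image('top');S=ctrl.get_image('scene')
M=cv2.imread('pics/m_top.png').astype(int);Ms=cv2.imread('pics/m_scene.png').astype(int)
print('row/blade diff T vs after placing',(abs(T['pixels'].astype(int)-M).max(2)[185:235,340:480]>50).sum(),'S',(abs(S['pixels'].astype(int)-Ms).max(2)[225:325,130:295]>50).sum())
g=cv2.cvtColor(T['pixels'],cv2.COLOR_BGR2GRAY);m=cv2.inRange(cv2.cvtColor(T['pixels'],cv2.COLOR_BGR2HSV),np.array((0,0,120)),np.array((180,40,255)))
z=cv2.resize(g[180:220,345:400],None,fx=6,fy=6,interpolation=2)
c=cv2.HoughCircles(z,cv2.HOUGH_GRADIENT,1,60,param1=80,param2=15,minRadius=48,maxRadius=65)
for x,y,r in c[0]: print(gz(onz(T,345+(x+.5)/6-.5,180+(y+.5)/6-.5,75)),r)
E0=(abs(T['pixels'].astype(int)-T0['pixels']).max(2)>60)
print('bystanders diff',[int(E0[a:b,c:d].sum()) for a,b,c,d in ((105,160,280,332),(130,165,400,435),(255,315,380,450))])
E
```

```text
row/blade diff T vs after placing 0 S 0
[ 85.5 -75.4] 57.7
[ 28.2 -76.2] 56.5
bystanders diff [0, 0, 0]
```

Every check is fine, so I'm handing the job in.

```bash
python3 -c "
from workcell import ctrl
print(ctrl.close_job())"
```

```text
the job is handed in; nothing more can be done
None
```

I handed the job in at about 42 s, with every step done and no check failing; handing in reported no verdict.

- **Bar off:** I lifted it straight up and level out of both brackets and laid it at y ≈ 373 mm. I let it go a few millimetres above the table, because the fingertips reached below its underside.
- **Row:** There were two tins. I pushed the first against the stop until I felt contact, backed off slightly and released it. The second went in close behind it. The last images put their centres at gauge x = 28 and 85.5 mm, y ≈ -76 and -75 mm. That leaves a gap of about 1 mm.
- **Blade:** I pulled the tab 49 mm by arm travel (48.3 mm from the tail in the images), so its far face was level with the second tin's far side. It was held still for more than 2.5 s, then guided almost home and let go. Images after release match those from before the pull.
- **Bar back:** It lies in both brackets, within about a pixel of where it started. It sits roughly 5 mm off the crate's middle, against the 15 mm allowed.
- **Bystanders:** The pans, cup and carton showed no change in the top view, and the gripper was parked clear of everything.

**Disagreements:** The two cameras differed by about 2–6 mm. Heights measured from both views together came out 5–9 mm low for the bar, the tins in the crate and those in the row, and up to 14 mm low at the stop. I set working heights from the text's dimensions and the tool's readings at each grasp, and found the stop by contact.

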